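# Lock the mirror tile with the cam key

## Robot

A 7-joint arm with a two-finger parallel gripper is mounted at the origin on the work surface. World frame = base frame: x ahead of the robot, y to its left, z up, the work surface at z = 0. Lengths are in m, angles in rad, forces in N, time in s.
With the tool pointing down it reaches from about 0.35 to 0.9 m from the base axis. Payload 7.2 kg.
Tool frame: the origin (TCP) lies at the very end of the fingers, on their centre line; the grasp point (between the pads) lies 19 mm behind it; z points along the fingers, y is the line along which they close (so a half turn about z gives the same grasp; the last joint's range is limited). The gripper opens to 85 mm and grips with 20 to 120 N. Pads are 22 mm wide; open, the fingers measure 114 mm over their backs; the gripper's body (76 mm by 85 mm) begins 54 mm behind the grasp point. The pads swing forward as they close: fully open they stand 13 mm farther back than shut.
Start: joints at [-1.311, 0.411, -0.013, 1.596, 0.006, 1.134, -0.082], TCP at [0.201, 0.592, 0.231] pointing down, gripper open.
Joint ranges: [-2.95, 2.95], [-0.29, 1.99], [-1.47, 1.44], [0.14, 2.54], [-1.03, 4.17], [0.13, 1.85], [-2.86, 2.86]. Speed limits (rad/s): [2.39, 2.39, 3.01, 3.01, 3.14, 3.14, 3.14].

## Interface

Orientations are given as a 3x3 rotation matrix whose columns are the frame's x, y, z axes.
In Python, from workcell import ctrl gives the robot as it stands.
- The arm moves only by the tool jog_arm, never from a script. Its argument "rows" is one flat list of numbers, 4 for each row, row after row: the shift along the tool's x, y, z in units of 40 mm (1.0 is 40 mm), then the turn about the tool's z in degrees. A call has exactly 5 rows; each row shifts and turns the commanded pose from where the row before left it, along the tool's axes as they then stand; what a row does not reach is not made up. A row lasts 1/10 s, in which the tool goes at most 50 mm and 8.59 degrees, less where a joint would pass 70% of its speed; a pose out of reach is approached as far as the arm can. A call is refused whole if a number of a shift passes 1 or a number of a turn 8.59, either way. A call with a gripper value outside its range is refused whole. "claw" is the opening, from -1 (shut) to 1 (fully open), set as the call begins (left out, the last holds). The fingers move at their own pace and stop on an object; the grip force is fixed at half the most. Time passes only in rows, so rows that do not move let the fingers close, or fill a call up. It gives the time, the measured TCP pose, the force, the opening and the grip force at its end, in the units of the state.
- ctrl.observe(): the state, without advancing time (a new reading comes with each control period).
- ctrl.camera(name): name is "scene" or "top"; returns the picture (420x560x3 uint8, red, green, blue); there is no depth.
- ctrl.calibration(name): a dict with "fovy" (degrees; the focal length in pixels is half the picture's height over the tangent of half this angle, whatever the lens; pixels are square), "cx", "cy" (the principal point, pixels), "extrinsics" (4x4, takes a point from world to camera coordinates). Camera axes: x right, y up, looking along -z (the intrinsics and any distortion apply to the point x, -y, -z); pixel columns grow to the right and rows downward; lengths in m; the calibration is good to about 2 mm. A picture is of the moment at which its call begins. calibration takes no time and is no camera call.
- ctrl.job_done(): hands the job in; it is judged then, once.
The state is a dict: "clock": time; "qpos": joint angles; "qd": joint speeds; "joint_efforts": joint torques, N m; "tcp_pos": TCP position; "tcp_rot": TCP orientation; "contact_force": force on the tool from outside, world axes, zero at the start; "moment": the same for the moment, N m; "opening": finger opening in m; "gripper_force": force on a finger pad.
Only numpy, scipy, OpenCV 4.12 (cv2) and the standard library are available. Lean on these libraries where they do the work, as an engineer would, in place of code of your own. Each camera call takes 0.05 s, during which the arm holds its last target. There are 200 camera calls.

## Task

The orange flat-bladed key hangs behind the blue gauge on the crowded hook: move the gauge to the empty hook and take the key. Set the blade squarely into the slot of the brass cam on the sloping easel and turn it clockwise, as seen facing the cam, about a quarter turn until it stops fully home, so that the yellow ear lies across the mirror tile. Then hang the key back on the hook it came from, leaving the gauge hanging on the other hook and the tile stack, tin and wooden block where they stand.

Things in the scene. Friction and masses are not known exactly. Their poses are not given: they have to be found in the camera images.
- key_hook_rod (a point): Middle of the steel rod of the crowded hook (gauge in front, key behind). Rod 8 mm thick, level along x, 150 mm above the bench. Its open front end is 65 mm along -x and turns up there, the upturn's top 12 mm above the rod's centre line. A 14 mm post holds it 65 mm along +x and ends at rod height, on a 90 mm square foot 12 mm high. Fixed; nothing is above but the hung heads.
- spare_hook_rod (a point): Middle of the rod of the empty hook: a fixed stand identical to the crowded hook, same axes and sizes.
- key: Orange T-key, 80 g, the rear item, about 105 mm behind the rod's upturned end. z up, y along its width, x through its flat 10 mm thickness (rod runs along x). Origin in the solid top bar, 44 mm wide, from z = -12 to +18 mm, to be pinched across the 10 mm from above. Eye below it; head ends at z = -56 mm; then a shank 10 mm thick to -92 mm and the steel blade to -106 mm.
- key_tip (a point): Centre of the end edge of the key's flat blade, 106 mm below the key's origin; axes as the key's. The blade is 3 mm thick (x), 20 mm wide (y) and shows 14 mm below the shank.
- key_eye (a point): Point in the key's eye where the rod's centre line lies when it hangs, 18.6 mm below the key's origin; axes as the key's. The eye is 28 mm wide; gabled roof with apex at z = -14 mm from the key's origin, 8 mm lower at the sides; floor at -46 mm. To take it off, lift it 16 mm and draw it along the rod past the upturned end.
- gauge: Blue flat gauge plate with white marks, 70 g, hanging in front of the key, about 55 mm nearer the robot along the rod, about 50 mm behind the upturned end. Head (top bar, eye), axes and origin exactly as the key's; below the head is a plate 6 mm thick (x) and 64 mm wide (y), from z = -55 to -95 mm.
- gauge_eye (a point): Point in the gauge's eye, 18.6 mm below the gauge's origin, where the rod's centre line lies when it hangs; axes as the gauge's.
- cam_slot (a point): Centre of the slot's floor in the round brass cam (44 mm across) on the plywood easel, whose face slopes 30 degrees from level, facing the robot. z: out of the face along the cam's axis (blade enters along -z); y along the slot, x across; turns with the cam. Slot 6.5 mm wide, 8 mm deep, 44 mm long, open-ended, dark floor. Yellow ear along +x to 74 mm. Cam top 20 mm above the face.
- cam (a joint): Angle of the cam, rad: 0 unlocked (slot level, ear up the slope; starts at 0 to 0.3), growing clockwise as seen facing it; firm stop at 1.571 = locked (slot up and down the slope, ear across the 112 mm mirror tile fixed beside it). Stays where left; takes about 0.08 N m to turn. The blade has about 0.17 rad of play either way, so the key turns further.
- tiles: Stack of glass tiles, 75 x 75 mm and 28 mm high, origin under its centre; a bystander.
- tin: Blue open tin, 76 mm across and 60 mm high, origin under its centre; a bystander.
- rubbing_block: Pale wooden block, 90 x 45 mm and 28 mm high, origin under its centre; a bystander.
Not all that is in view belongs to the job. What is meant by the gauge is not green, and is the smaller of those in its own colour.

How it is judged:
On the way, in this order (a step that is already met when the one before it is completed fails the run):
1. the gauge hangs on the spare hook, released (x of gauge_eye in the frame of spare_hook_rod between -0.062 and 0.062 m and y of gauge_eye in the frame of spare_hook_rod between -0.008 and 0.008 m and z of gauge_eye in the frame of spare_hook_rod between -0.008 and 0.008 m and angle between gauge's own z axis and vertical below 0.3 rad and linear speed of gauge below 0.05 m/s and contact force between the fingers and gauge below 0.3 N), for 0.2 s.
2. the blade is in the slot, square to the cam, before the cam has been turned (z of key_tip in the frame of cam_slot between -0.004 and 0.0045 m and distance between key_tip and cam_slot below 0.012 m and x of key_tip in the frame of cam_slot between -0.003 and 0.003 m and angle between the z axis of key and the z axis of cam_slot, either way round below 0.2 rad and value of joint cam below 0.6 rad), for 0.1 s.
3. the cam is turned home with the blade in its slot (z of key_tip in the frame of cam_slot between -0.004 and 0.0045 m and distance between key_tip and cam_slot below 0.012 m and x of key_tip in the frame of cam_slot between -0.003 and 0.003 m and angle between the z axis of key and the z axis of cam_slot, either way round below 0.2 rad and value of joint cam above 1.48 rad), for 0.2 s.
At the end, for the whole second after the job is handed in: The cam is within 0.09 rad of its end stop; the gauge hangs on the spare hook and the key on the hook it came from, each with the rod through its eye (within 8 mm of the resting place across the rod, within 62 mm of the rod's middle along it), within 0.3 rad of upright, at rest and released (all of step 1 and x of key_eye in the frame of key_hook_rod between -0.062 and 0.062 m and y of key_eye in the frame of key_hook_rod between -0.008 and 0.008 m and z of key_eye in the frame of key_hook_rod between -0.008 and 0.008 m and angle between key's own z axis and vertical below 0.3 rad and linear speed of key below 0.05 m/s and contact force between the fingers and key below 0.3 N and value of joint cam above 1.48 rad); the robot touches nothing.
It fails at once if the tiles is moved by more than 20 mm (distance of tiles from where it was at the start of the episode above 0.02 m).
It fails at once if the tin is moved by more than 20 mm (distance of tin from where it was at the start of the episode above 0.02 m).
It fails at once if the rubbing block is moved by more than 20 mm (distance of rubbing_block from where it was at the start of the episode above 0.02 m).
It also fails if it takes over 72 s, if anything falls off the work surface, if the arm or the gripper's body presses on something with over 40 N, if the wrist force passes 120 N, or if a joint passes its speed limit or range.

## Working session

There is one attempt and no reset: what is moved stays moved. The work goes in short steps, Python scripts to look and compute and a tool call to move; the robot and the scene stay as the last step left them, time stands still between calls to the robot, and variables do not carry over. Pictures are saved under pics/ and viewed, at most 10 in all, crops included, and the job is handed in when it is done.

Besides the shell and the picture viewer there is one more tool, called after ">>>" as a command line: name --argument value ..., lists and objects as JSON in quotes. jog_arm: Moves the arm, as the interface text tells. Its arguments: {"type":"object","properties":{"rows":{"type":"array"},"claw":{"type":"number"}},"required":["rows"]}

```bash
ls; mkdir -p pics; python3 - <<'E'
from workcell import ctrl
import cv2,numpy as np
for n in("scene","top"):
    im=ctrl.camera(n); cv2.imwrite(f"pics/{n}0.png",im[:,:,::-1]); c=ctrl.calibration(n); print(n,c)
s=ctrl.observe();print(s)
E
```

```text
pics
scene {'fovy': 50.57129126645875, 'cx': 282.4359126496327, 'cy': 209.0109437047334, 'extrinsics': array([[-3.76456770e-01,  9.26434184e-01, -5.34097930e-05,
         1.03681193e-01],
       [-6.82290015e-01, -2.77209724e-01,  6.76487327e-01,
         3.85871224e-01],
       [ 6.26706180e-01,  2.54704675e-01,  7.36454271e-01,
        -1.46823302e+00],
       [ 0.00000000e+00,  0.00000000e+00,  0.00000000e+00,
         1.00000000e+00]])}
top {'fovy': 45.6074598185192, 'cx': 284.0507555718751, 'cy': 211.3929673409361, 'extrinsics': array([[ 1.05997259e-04, -9.99868056e-01, -1.62437389e-02,
         1.27303686e-01],
       [ 9.97646276e-01, -1.00810558e-03,  6.85630537e-02,
        -5.95887001e-01],
       [-6.85703826e-02, -1.62127731e-02,  9.97514536e-01,
        -1.05208442e+00],
       [ 0.00000000e+00,  0.00000000e+00,  0.00000000e+00,
         1.00000000e+00]])}
{'clock': 0.1, 'qpos': array([-1.31118336,  0.41185498, -0.01271384,  1.59692002,  0.00561106,
        1.13429708, -0.08218511]), 'qd': array([-0.00105393, -0.00217815,  0.00100788, -0.00286622, -0.00104241,
       -0.00012166,  0.00061764]), 'joint_efforts': array([ 2.17453045e-03, -6.01832414e+01,  6.84056729e-01, -3.00082183e+01,
        1.40389282e-02,  6.51354247e-03,  1.20832846e-05]), 'tcp_pos': array([0.20113306, 0.59130285, 0.23053181]), 'tcp_rot': array([[-9.46763363e-01,  3.21930127e-01, -3.58610349e-04],
       [ 3.21930308e-01,  9.46762336e-01, -1.39849835e-03],
       [-1.10699981e-04, -1.43949454e-03, -9.99998958e-01]]), 'contact_force': array([ 0.04621775,  0.26283302, -0.62435513]), 'moment': array([ 0.00530864,  0.02557597, -0.01984456]), 'gripper_force': 0.0, 'opening': 0.08534271863619894}
```

View pics/scene0.png

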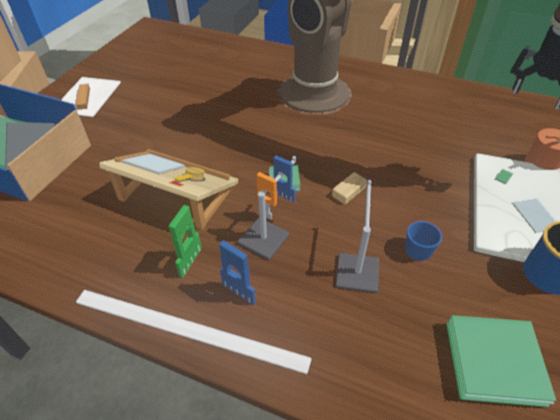

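View pics/top0.png

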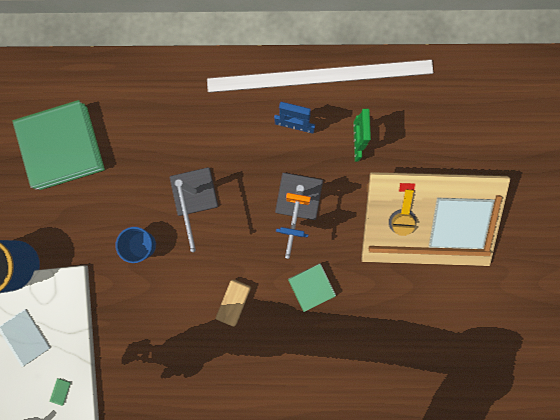

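Scene: the crowded hook is the right one in top (post about (300,188), open end (288,257)), with key at (298,198) and gauge at (291,232). The spare hook has its post at (179,183) and end at (192,250). The cam is at (404,222) with its yellow ear up. I'll look at crops for accuracy.

```bash
python3 - <<'E'
import cv2
t=cv2.imread("pics/top0.png"); s=cv2.imread("pics/scene0.png")
a=cv2.resize(t[165:265,165:325],None,fx=5,fy=5,interpolation=cv2.INTER_CUBIC)
b=cv2.resize(s[150:290,225:385],None,fx=4.2,fy=4.2,interpolation=cv2.INTER_CUBIC)
c=cv2.resize(t[165:270,355:515],None,fx=5,fy=5,interpolation=cv2.INTER_CUBIC)
d=cv2.resize(s[145:230,95:245],None,fx=5,fy=5,interpolation=cv2.INTER_CUBIC)
for n,i in zip("abcd",(a,b,c,d)): cv2.imwrite(f"pics/{n}.png",i)
E
```

```text
(no output)
```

View pics/a.png

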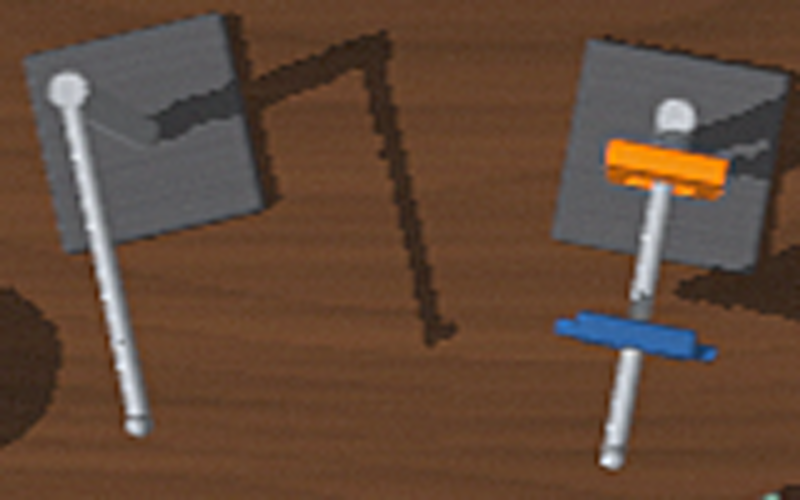

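View pics/b.png

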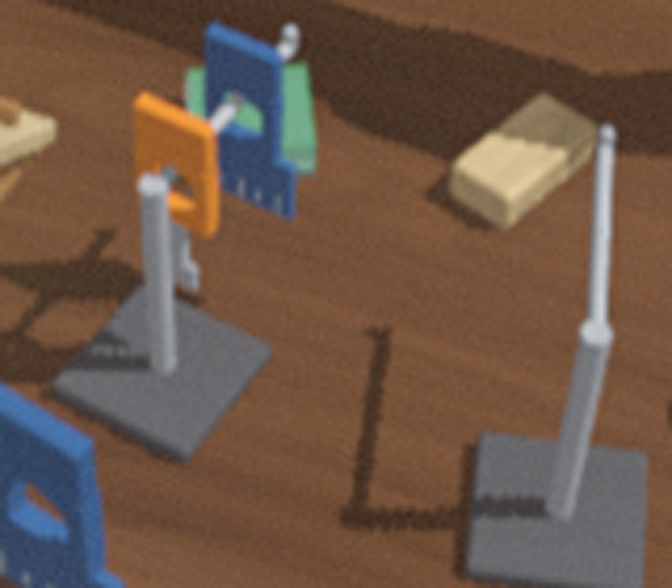

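View pics/c.png

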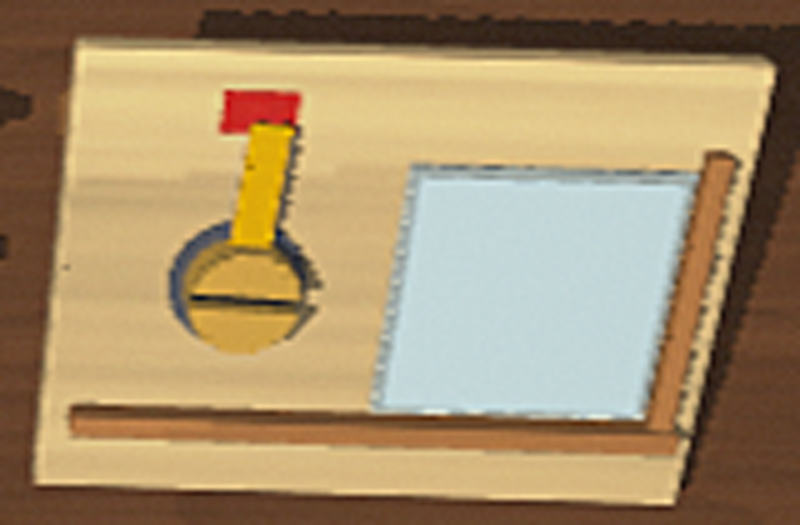

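View pics/d.png

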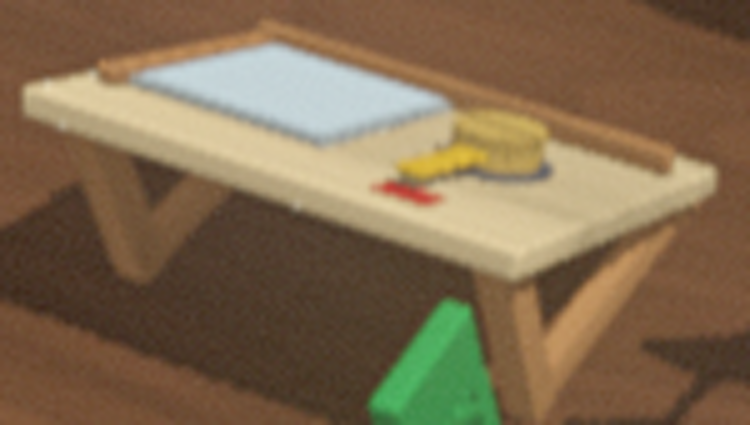

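The crops show these features:
- Crop a: spare post at (68,92) and tip at (138,427), key-hook post at (675,118) and tip at (611,460).
- Crop b: the same points at (597,330), (606,133), (153,184) and (290,32).
- Crops c and d: easel corners, the cam top around c(247,300), and the slot from (190,297) to (305,303).

Now I'll triangulate them.

```bash
cat >h.py <<'E'
from workcell import ctrl
import numpy as np, cv2
def cam(n):
    c=ctrl.calibration(n);f=210/np.tan(np.radians(c["fovy"]/2));return f,c["cx"],c["cy"],c["extrinsics"]
def ray(n,p):
    f,cx,cy,E=cam(n);d=np.array([(p[0]-cx)/f,-(p[1]-cy)/f,-1.]);R=E[:3,:3]
    d=R.T@d;return -R.T@E[:3,3],d/np.linalg.norm(d)
def tri(pt,ps):
    A=0;b=0;rs=[ray("top",pt),ray("scene",ps)]
    for o,d in rs:
        M=np.eye(3)-np.outer(d,d);A=A+M;b=b+M@o
    x=np.linalg.solve(A,b);return x,max(np.linalg.norm(np.cross(x-o,d)) for o,d in rs)*1e3
def plane(n,p,z):
    o,d=ray(n,p);return o+d*(z-o[2])/d[2]
def proj(n,X):
    f,cx,cy,E=cam(n);v=E[:3,:3]@X+E[:3,3];return np.array([cx+f*v[0]/-v[2],cy-f*v[1]/-v[2]])
def onplane(n,p,P,N):
    o,d=ray(n,p);return o+d*((P-o)@N)/(d@N)
E
python3 - <<'E'
from h import *
np.set_printoptions(precision=4,suppress=True)
cr=lambda p,x0,y0,s:((p[0]+.5)/s-.5+x0,(p[1]+.5)/s-.5+y0)
A=lambda *p:cr(p,165,165,5);B=lambda *p:cr(p,225,150,4.2);C=lambda *p:cr(p,355,165,5);D=lambda *p:cr(p,95,145,5)
R={}
for k,a,b in [("sp_post",A(68,92),B(597,330)),("sp_tip",A(138,428),B(606,131)),("k_post",A(675,118),B(153,184)),("k_tip",A(611,461),B(290,31)),
 ("easel TL",C(77,40),D(512,260)),("TR",C(775,62),D(25,88)),("BL",C(35,485),D(715,172)),
 ("gaugeR",A(579,314),B(279,60)),("gaugeL",A(697,335),B(212,25)),
 ("keyR",A(610,140),B(213,133)),("keyL",A(727,156),B(138,95)),("camtop",C(247,300),D(500,133))]:
    x,e=tri(a,b);R[k]=x;print(k,x,round(e,2))
n=np.cross(R["TR"]-R["TL"] if 0 else R["TR"]-R["easel TL"],R["BL"]-R["easel TL"]);n/=np.linalg.norm(n);n*=np.sign(n[2]);print("n",n,np.degrees(np.arccos(n[2])))
P=R["easel TL"]+n*.02
for p in [(247,300),(190,297),(305,303),(275,128),(252,245)]:print(p,onplane("top",C(*p),P,n))
ts=[onplane("top",C(*p),P-n*.012,n) for p in [(412,167),(697,172),(645,418),(375,410)]];print(ts)
E
```

```text
sp_post [0.6409 0.3262 0.1541] 0.45
sp_tip [0.5139 0.2968 0.1589] 0.29
k_post [0.6307 0.0956 0.1534] 0.15
k_tip [0.5018 0.1196 0.1587] 0.12
easel TL [ 0.6649 -0.0428  0.1227] 0.52
TR [ 0.6547 -0.3105  0.1255] 0.78
BL [ 0.4888 -0.0385  0.0221] 0.51
gaugeR [0.5551 0.1322 0.186 ] 1.25
gaugeL [0.5469 0.0905 0.1895] 2.44
keyR [0.6182 0.1215 0.187 ] 1.92
keyL [0.6118 0.0789 0.192 ] 1.71
camtop [ 0.5642 -0.1137  0.0879] 0.89
n [-0.4954  0.0279  0.8682] 29.750549305578026
(247, 300) [ 0.5645 -0.1139  0.0907]
(190, 297) [ 0.5657 -0.0912  0.0907]
(305, 303) [ 0.5633 -0.137   0.0908]
(275, 128) [ 0.6295 -0.1175  0.1279]
(252, 245) [ 0.5857 -0.1135  0.1028]
[array([ 0.6161, -0.1755,  0.1084]), array([ 0.6138, -0.2861,  0.1106]), array([ 0.5173, -0.2841,  0.0555]), array([ 0.5206, -0.1741,  0.0538])]
```

```bash
cat >plan.py <<'E'
from h import *
from scipy.spatial.transform import Rotation as Ro
def plan(wps,dec=2):
    """wps: (world pos, tool-z turn deg, rows); prints rows 5 per call"""
    s=ctrl.observe();p=s["tcp_pos"].copy();R=s["tcp_rot"].copy();out=[]
    for t,a,n in wps:
        t=np.array(t,float);ar=0
        for i in range(n):
            d=np.round(R.T@((t-p)/(n-i))/.04,dec);g=round((a-ar)/(n-i),1)
            out.append([*d,g]);p=p+R@d*.04;R=R@Ro.from_euler("z",g,degrees=True).as_matrix();ar+=g
    while len(out)%5:out.append([0,0,0,0])
    m=np.abs(np.array(out)).max(0);print("max",m)
    for i in range(0,len(out),5):print([float(v) for r in out[i:i+5] for v in r])
def st():
    s=ctrl.observe();R=s["tcp_rot"]
    print("t",round(s["clock"],2),"tcp",s["tcp_pos"].round(4),"z",R[:,2].round(3),"yawY",round(np.degrees(np.arctan2(R[1,1],R[0,1])),1),"q",s["qpos"].round(3),"F",s["contact_force"].round(1),"open",round(s["opening"],4),"g",round(s["gripper_force"],1))
E
python3 - <<'E'
from plan import *
plan([((.551,.1110,.25),81.8,18),((.551,.1110,.25),0,2)])
E
```

```text
max [0.83 0.55 0.03 4.6 ]
[-0.67, -0.48, -0.03, 4.5, -0.71, -0.42, -0.03, 4.5, -0.74, -0.36, -0.03, 4.5, -0.77, -0.3, -0.03, 4.6, -0.79, -0.24, -0.03, 4.5]
[-0.81, -0.18, -0.02, 4.6, -0.82, -0.11, -0.03, 4.5, -0.82, -0.05, -0.02, 4.6, -0.83, 0.02, -0.03, 4.5, -0.82, 0.08, -0.02, 4.6]
[-0.81, 0.15, -0.03, 4.5, -0.8, 0.21, -0.02, 4.6, -0.78, 0.27, -0.03, 4.5, -0.76, 0.33, -0.02, 4.6, -0.72, 0.39, -0.03, 4.5]
[-0.69, 0.45, -0.02, 4.6, -0.66, 0.5, -0.03, 4.5, -0.61, 0.55, -0.02, 4.6, -0.0, 0.0, -0.0, 0.0, -0.0, 0.0, -0.0, 0.0]
```

>>> jog_arm --rows '[-0.67,-0.48,-0.03,4.5,-0.71,-0.42,-0.03,4.5,-0.74,-0.36,-0.03,4.5,-0.77,-0.3,-0.03,4.6,-0.79,-0.24,-0.03,4.5]' --claw -0.3

```text
clock: 0.6
tcp_pos: [0.299, 0.4571, 0.237]
tcp_rot: [[-0.748, 0.664, -0.0], [0.664, 0.748, -0.001], [-0.0, -0.001, -1.0]]
contact_force: [-0.4, 0.7, 0.0]
opening: 0.0299
gripper_force: 0.0
```

>>> jog_arm --rows '[-0.81,-0.18,-0.02,4.6,-0.82,-0.11,-0.03,4.5,-0.82,-0.05,-0.02,4.6,-0.83,0.02,-0.03,4.5,-0.82,0.08,-0.02,4.6]'

```text
clock: 1.1
tcp_pos: [0.3965, 0.3237, 0.2419]
tcp_rot: [[-0.433, 0.902, -0.0], [0.902, 0.433, -0.0], [-0.0, -0.0, -1.0]]
contact_force: [-0.5, -0.3, 0.2]
opening: 0.03
gripper_force: 0.0
```

>>> jog_arm --rows '[-0.81,0.15,-0.03,4.5,-0.8,0.21,-0.02,4.6,-0.78,0.27,-0.03,4.5,-0.76,0.33,-0.02,4.6,-0.72,0.39,-0.03,4.5]'

```text
clock: 1.6
tcp_pos: [0.4934, 0.1902, 0.2471]
tcp_rot: [[-0.051, 0.999, -0.0], [0.999, 0.051, -0.0], [-0.0, -0.0, -1.0]]
contact_force: [0.3, 1.0, 0.2]
opening: 0.0298
gripper_force: 0.0
```

>>> jog_arm --rows '[-0.69,0.45,-0.02,4.6,-0.66,0.5,-0.03,4.5,-0.61,0.55,-0.02,4.6,0,0,0,0,0,0,0,0]'

```text
clock: 2.1
tcp_pos: [0.5509, 0.1109, 0.2496]
tcp_rot: [[0.185, 0.983, -0.001], [0.983, -0.185, -0.0], [-0.001, -0.001, -1.0]]
contact_force: [-0.2, 1.2, 0.0]
opening: 0.0304
gripper_force: 0.0
```

```bash
python3 - <<'E'
from plan import *
st()
plan([((.551,.1108,.160),0,8),((.551,.1108,.160),0,2)])
E
```

```text
t 2.1 tcp [0.5509 0.1109 0.2496] z [-0.001 -0.    -1.   ] yawY -10.6 q [-0.68   0.305  0.502  1.754 -0.161  1.125 -0.313] F [-0.2  1.2  0. ] open 0.0304 g 0.0
max [0.   0.   0.28 0.  ]
[-0.0, 0.0, 0.28, 0.0, -0.0, 0.0, 0.28, 0.0, -0.0, 0.0, 0.28, 0.0, -0.0, 0.0, 0.28, 0.0, -0.0, 0.0, 0.28, 0.0]
[-0.0, 0.0, 0.28, 0.0, -0.0, 0.0, 0.28, 0.0, -0.0, 0.0, 0.28, 0.0, -0.0, 0.0, 0.0, 0.0, -0.0, 0.0, 0.0, 0.0]
```

>>> jog_arm --rows '[0,0,0.45,0,0,0,0.45,0,0,0,0.45,0,0,0,0.45,0,0,0,0.45,0]'

```text
clock: 2.6
tcp_pos: [0.5501, 0.1133, 0.1592]
tcp_rot: [[0.18, 0.984, -0.001], [0.984, -0.18, 0.001], [0.001, -0.001, -1.0]]
contact_force: [0.1, 0.2, 0.2]
opening: 0.0301
gripper_force: 0.0
```

>>> jog_arm --rows '[0,0,0,0,0,0,0,0,0,0,0,0,0,0,0,0,0,0,0,0]' --claw -1

```text
clock: 3.1
tcp_pos: [0.5514, 0.1117, 0.1608]
tcp_rot: [[0.183, 0.983, 0.001], [0.983, -0.183, 0.001], [0.001, 0.001, -1.0]]
contact_force: [-0.1, 0.3, -0.5]
opening: 0.0087
gripper_force: 62.1
```

```bash
python3 - <<'E'
from plan import *
st()
for n in("scene","top"):
    im=ctrl.camera(n)[:,:,::-1]; cv2.imwrite(f"pics/{n}1.png",im)
a=cv2.resize(cv2.imread("pics/scene1.png")[130:260,220:360],None,fx=4,fy=4); b=cv2.resize(cv2.imread("pics/top1.png")[150:280,250:320],None,fx=4,fy=4)
cv2.imwrite("pics/e.png",np.hstack([a,b[:520]]))
E
```

```text
t 3.1 tcp [0.5514 0.1117 0.1608] z [ 0.001  0.001 -1.   ] yawY -10.6 q [-0.648  0.4    0.472  1.855 -0.222  0.937 -0.26 ] F [-0.1  0.3 -0.5] open 0.0087 g 62.1
```

View pics/e.png

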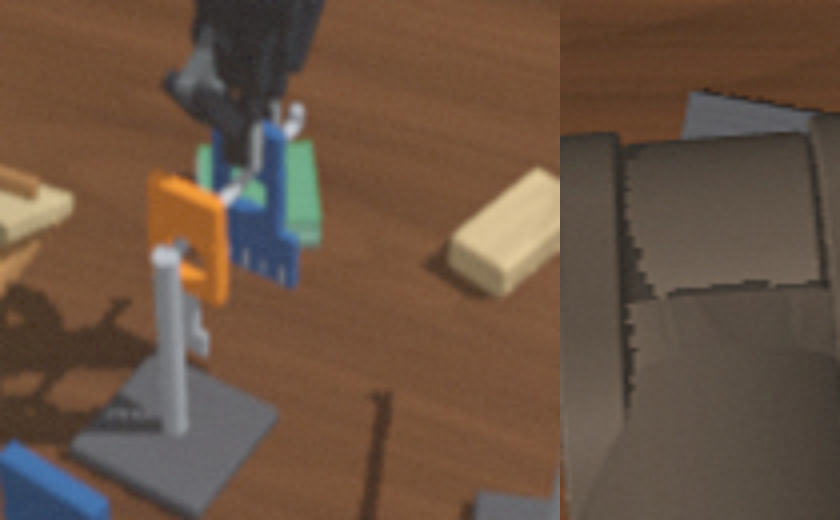

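Gauge gripped (opening 8.7 mm, 62 N), still upright. I'll lift it and transfer it.

```bash
python3 - <<'E'
from plan import *
plan([((.5514,.1117,.1768),0,3),((.468,.127,.1768),0,7),((.4824,.2912,.1768),-23.6,8),((.4824,.2912,.1768),0,2),((.572,.3118,.1768),0,5),((.572,.3118,.1768),0,1),((.572,.3118,.1600),0,4)])
E
```

```text
max [0.52 0.46 0.14 3.  ]
[0.0, 0.0, -0.14, 0.0, 0.0, 0.0, -0.13, 0.0, 0.0, 0.0, -0.14, 0.0, -0.0, -0.3, 0.0, 0.0, -0.0, -0.3, 0.0, 0.0]
[-0.0, -0.3, 0.0, 0.0, -0.0, -0.3, 0.0, 0.0, -0.0, -0.31, 0.0, 0.0, -0.0, -0.3, 0.0, 0.0, -0.0, -0.31, 0.0, 0.0]
[0.51, -0.05, 0.0, -3.0, 0.51, -0.02, 0.0, -2.9, 0.52, 0.0, 0.0, -3.0, 0.51, 0.03, 0.0, -2.9, 0.51, 0.06, 0.0, -3.0]
[0.51, 0.08, 0.0, -2.9, 0.51, 0.11, 0.0, -3.0, 0.49, 0.14, 0.0, -2.9, 0.0, -0.0, 0.0, 0.0, 0.0, -0.0, 0.0, 0.0]
[0.0, 0.46, 0.0, 0.0, 0.0, 0.46, 0.0, 0.0, 0.0, 0.46, 0.0, 0.0, 0.0, 0.46, 0.0, 0.0, 0.0, 0.46, 0.0, 0.0]
[0.0, -0.0, 0.0, 0.0, 0.0, -0.0, 0.11, 0.0, 0.0, -0.0, 0.1, 0.0, 0.0, -0.0, 0.11, 0.0, 0.0, -0.0, 0.1, 0.0]
```

>>> jog_arm --rows '[0,0,-0.14,0,0,0,-0.13,0,0,0,-0.13,0,0,-0.3,0,0,0,-0.3,0,0]'

```text
clock: 3.7
tcp_pos: [0.5265, 0.1159, 0.1761]
tcp_rot: [[0.184, 0.983, -0.0], [0.983, -0.184, 0.0], [-0.0, -0.0, -1.0]]
contact_force: [-0.3, 0.4, -1.1]
opening: 0.0091
gripper_force: 62.2
```

>>> jog_arm --rows '[0,-0.3,0,0,0,-0.3,0,0,0,-0.31,0,0,0,-0.3,0,0,0,-0.31,0,0]'

```text
clock: 4.2
tcp_pos: [0.4666, 0.1273, 0.1761]
tcp_rot: [[0.183, 0.983, 0.0], [0.983, -0.183, 0.0], [0.0, 0.0, -1.0]]
contact_force: [-0.9, -0.0, -0.1]
opening: 0.0091
gripper_force: 62.2
```

>>> jog_arm --rows '[0.51,-0.05,0,-3.0,0.51,-0.02,0,-2.9,0.52,0,0,-3.0,0.51,0.03,0,-2.9,0.51,0.06,0,-3.0]'

```text
clock: 4.7
tcp_pos: [0.477, 0.2315, 0.1759]
tcp_rot: [[-0.079, 0.997, -0.0], [0.997, 0.079, -0.0], [-0.0, -0.0, -1.0]]
contact_force: [0.3, -0.4, -0.3]
opening: 0.009
gripper_force: 62.2
```

>>> jog_arm --rows '[0.51,0.08,0,-2.9,0.51,0.11,0,-3.0,0.49,0.14,0,-2.9,0,0,0,0,0,0,0,0]'

```text
clock: 5.2
tcp_pos: [0.4824, 0.2915, 0.1758]
tcp_rot: [[-0.227, 0.974, -0.0], [0.974, 0.227, -0.001], [-0.001, -0.0, -1.0]]
contact_force: [-0.1, -0.2, -1.1]
opening: 0.0086
gripper_force: 62.2
```

```bash
python3 - <<'E'
from plan import *
st()
a=ctrl.camera("scene")[140:290,250:400,::-1]
cv2.imwrite("pics/f.png",cv2.resize(a,None,fx=4,fy=4))
plan([((.572,.3118,.1768),0,5)])
E
```

```text
t 5.2 tcp [0.4824 0.2915 0.1758] z [-0.    -0.001 -1.   ] yawY 13.1 q [-0.887  0.37   0.331  1.829 -0.143  0.966 -0.266] F [-0.1 -0.2 -1.1] open 0.0086 g 62.2
max [0.01 0.46 0.01 0.  ]
[0.0, 0.46, -0.0, 0.0, 0.0, 0.46, -0.01, 0.0, 0.0, 0.46, -0.0, 0.0, 0.01, 0.46, -0.01, 0.0, 0.0, 0.46, -0.0, 0.0]
```

>>> jog_arm --rows '[0,0.46,0,0,0,0.46,-0.01,0,0,0.46,0,0,0,0.46,-0.01,0,0,0.46,0,0]'

```text
clock: 5.75
tcp_pos: [0.573, 0.3107, 0.1771]
tcp_rot: [[-0.224, 0.975, 0.0], [0.975, 0.224, -0.0], [-0.0, -0.0, -1.0]]
contact_force: [0.7, -0.4, -1.4]
opening: 0.009
gripper_force: 62.2
```

>>> jog_arm --rows '[0,0,0,0,0,0,0.1,0,0,0,0.11,0,0,0,0.1,0,0,0,0.1,0]'

```text
clock: 6.25
tcp_pos: [0.5715, 0.3117, 0.1602]
tcp_rot: [[-0.226, 0.974, -0.0], [0.974, 0.226, 0.0], [0.0, -0.0, -1.0]]
contact_force: [-1.2, -0.3, -0.4]
opening: 0.0089
gripper_force: 62.2
```

>>> jog_arm --rows '[0,0,0,0,0,0,0,0,0,0,0,0,0,0,0,0,0,0,0,0]' --claw -0.3

```text
clock: 6.75
tcp_pos: [0.5722, 0.3118, 0.1607]
tcp_rot: [[-0.225, 0.974, 0.0], [0.974, 0.225, 0.0], [0.0, 0.0, -1.0]]
contact_force: [0.0, 0.7, -0.7]
opening: 0.03
gripper_force: 0.0
```

>>> jog_arm --rows '[0,0,-0.3,0,0,0,-0.5,0,0,0,-0.7,0,0,0,-0.7,0,0,0,0,0]'

```text
clock: 7.25
tcp_pos: [0.5742, 0.3124, 0.254]
tcp_rot: [[-0.225, 0.974, 0.007], [0.974, 0.225, 0.004], [0.003, 0.007, -1.0]]
contact_force: [0.3, 0.6, 0.7]
opening: 0.0301
gripper_force: 0.0
```

```bash
python3 - <<'E'
from plan import *
st()
a=ctrl.camera("scene")[140:290,250:400,::-1]
cv2.imwrite("pics/g.png",cv2.resize(a,None,fx=4,fy=4))
plan([((.6065,.1003,.23),23.6,12),((.6065,.1003,.163),0,5),((.6065,.1003,.1605),0,3)])
E
```

```text
t 7.25 tcp [0.5742 0.3124 0.254 ] z [ 0.007  0.004 -1.   ] yawY 13.0 q [-0.815  0.45   0.352  1.518 -0.163  1.195 -0.21 ] F [0.3 0.6 0.7] open 0.0301 g 0.0
max [0.45 0.13 0.34 2.  ]
[-0.45, -0.03, 0.04, 2.0, -0.45, -0.02, 0.04, 2.0, -0.45, -0.0, 0.05, 2.0, -0.45, 0.01, 0.04, 2.0, -0.44, 0.03, 0.05, 2.0]
[-0.44, 0.05, 0.04, 1.9, -0.44, 0.06, 0.05, 2.0, -0.44, 0.08, 0.04, 1.9, -0.44, 0.09, 0.05, 2.0, -0.43, 0.1, 0.04, 1.9]
[-0.43, 0.12, 0.05, 2.0, -0.43, 0.13, 0.04, 1.9, -0.0, -0.0, 0.34, 0.0, -0.0, -0.0, 0.33, 0.0, -0.0, -0.0, 0.34, 0.0]
[-0.0, -0.0, 0.33, 0.0, -0.0, -0.0, 0.34, 0.0, -0.0, -0.0, 0.02, 0.0, -0.0, -0.0, 0.02, 0.0, -0.0, -0.0, 0.02, 0.0]
```

View pics/g.png

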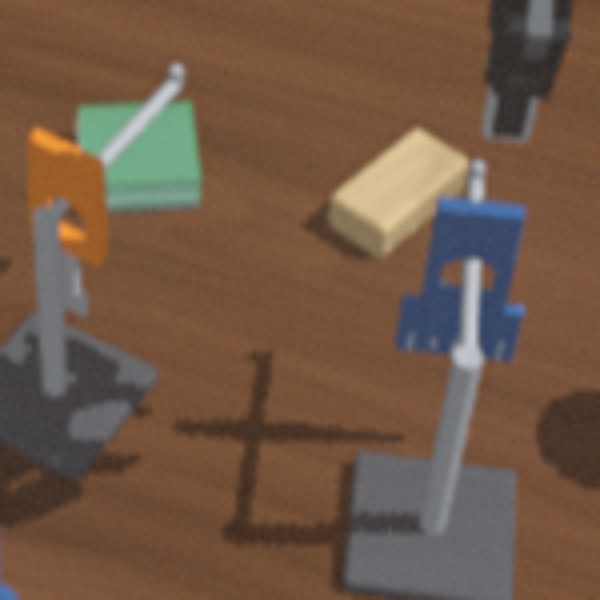

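The gauge hangs upright on the spare hook (crop (470,260)) and the gripper is clear of it. The key is still on its rod. Next I fetch the key.

>>> jog_arm --rows '[-0.45,-0.03,0.04,2.0,-0.45,-0.02,0.04,2.0,-0.45,0,0.05,2.0,-0.45,0.01,0.04,2.0,-0.44,0.03,0.05,2.0]'

```text
clock: 7.8
tcp_pos: [0.586, 0.2205, 0.2393]
tcp_rot: [[-0.048, 0.999, -0.0], [0.999, 0.048, -0.001], [-0.0, -0.0, -1.0]]
contact_force: [-0.2, -0.2, 0.1]
opening: 0.03
gripper_force: 0.0
```

>>> jog_arm --rows '[-0.44,0.05,0.04,1.9,-0.44,0.06,0.05,2.0,-0.44,0.08,0.04,1.9,-0.44,0.09,0.05,2.0,-0.43,0.1,0.04,1.9]'

```text
clock: 8.3
tcp_pos: [0.5998, 0.1336, 0.2307]
tcp_rot: [[0.119, 0.993, -0.0], [0.993, -0.119, -0.0], [-0.0, -0.0, -1.0]]
contact_force: [1.0, -0.1, 1.3]
opening: 0.0298
gripper_force: 0.0
```

>>> jog_arm --rows '[-0.43,0.12,0.05,2.0,-0.43,0.13,0.04,1.9,0,0,0,0,0,0,0,0,0,0,0,0]'

```text
clock: 8.8
tcp_pos: [0.6049, 0.101, 0.2272]
tcp_rot: [[0.182, 0.983, -0.0], [0.983, -0.182, 0.001], [0.001, -0.0, -1.0]]
contact_force: [0.0, 0.3, -0.1]
opening: 0.0302
gripper_force: 0.0
```

```bash
python3 - <<'E'
from plan import *
st()
plan([((.6065,.1003,.163),0,4),((.6065,.1003,.1605),0,1)])
E
```

```text
t 8.8 tcp [0.6049 0.101  0.2272] z [-0.     0.001 -1.   ] yawY -10.5 q [-0.598  0.418  0.488  1.657 -0.214  1.119 -0.235] F [ 0.   0.3 -0.1] open 0.0302 g 0.0
max [0.01 0.01 0.41 0.  ]
[-0.0, 0.01, 0.4, 0.0, -0.0, 0.01, 0.4, 0.0, -0.01, 0.01, 0.4, 0.0, -0.0, 0.01, 0.41, 0.0, -0.0, 0.0, 0.06, 0.0]
```

>>> jog_arm --rows '[0,0.01,0.4,0,0,0.01,0.4,0,0,0.01,0.4,0,0,0.01,0.4,0,0,0,0.07,0]'

```text
clock: 9.3
tcp_pos: [0.6053, 0.1008, 0.1586]
tcp_rot: [[0.181, 0.983, -0.003], [0.983, -0.181, -0.0], [-0.001, -0.003, -1.0]]
contact_force: [-0.0, 1.0, 0.6]
opening: 0.0299
gripper_force: 0.0
```

>>> jog_arm --rows '[0,0,0,0,0,0,0,0,0,0,0,0,0,0,0,0,0,0,0,0]' --claw -1

```text
clock: 9.8
tcp_pos: [0.6069, 0.0996, 0.1611]
tcp_rot: [[0.184, 0.983, 0.001], [0.983, -0.184, 0.001], [0.001, 0.001, -1.0]]
contact_force: [0.6, 0.3, 1.0]
opening: 0.0089
gripper_force: 61.2
```

```bash
python3 - <<'E'
from plan import *
st()
E
```

```text
t 9.8 tcp [0.6069 0.0996 0.1611] z [ 0.001  0.001 -1.   ] yawY -10.6 q [-0.575  0.486  0.464  1.724 -0.253  0.99  -0.202] F [0.6 0.3 1. ] open 0.0089 g 61.2
```

>>> jog_arm --rows '[0,0,-0.14,0,0,0,-0.13,0,0,0,-0.13,0,0,-0.35,0,0,0,-0.35,0,0]'

```text
clock: 10.3
tcp_pos: [0.579, 0.1044, 0.177]
tcp_rot: [[0.184, 0.983, 0.001], [0.983, -0.184, -0.0], [0.0, 0.001, -1.0]]
contact_force: [0.1, -0.2, -1.3]
opening: 0.0089
gripper_force: 61.0
```

>>> jog_arm --rows '[0,-0.5,0,0,0,-0.5,0,0,0,-0.5,0,0,0,-0.5,0,0,0,-0.5,0,0]'

```text
clock: 10.8
tcp_pos: [0.4801, 0.123, 0.1769]
tcp_rot: [[0.184, 0.983, 0.0], [0.983, -0.184, 0.0], [0.0, 0.0, -1.0]]
contact_force: [0.6, -0.8, -0.8]
opening: 0.0089
gripper_force: 61.0
```

>>> jog_arm --rows '[0,-0.5,0,0,0,0,-0.7,0,0,0,-0.9,0,0,0,-0.9,0,0,0,-0.9,0]'

```text
clock: 11.3
tcp_pos: [0.4608, 0.1263, 0.3145]
tcp_rot: [[0.184, 0.983, 0.001], [0.983, -0.184, 0.0], [0.001, 0.0, -1.0]]
contact_force: [0.5, 1.0, -0.9]
opening: 0.0087
gripper_force: 61.0
```

```bash
python3 - <<'E'
from plan import *
st()
plan([((.50,0.0,.36),0,6)])
E
```

```text
t 11.3 tcp [0.4608 0.1263 0.3145] z [ 0.001  0.    -1.   ] yawY -10.6 q [-0.825  0.078  0.495  1.845 -0.039  1.228 -0.504] F [ 0.5  1.  -0.9] open 0.0087 g 61.0
max [0.49 0.26 0.19 0.  ]
[-0.49, 0.26, -0.19, 0.0, -0.49, 0.26, -0.19, 0.0, -0.49, 0.26, -0.19, 0.0, -0.48, 0.25, -0.19, 0.0, -0.49, 0.26, -0.19, 0.0]
[-0.48, 0.25, -0.19, 0.0, 0.0, 0.0, 0.0, 0.0, 0.0, 0.0, 0.0, 0.0, 0.0, 0.0, 0.0, 0.0, 0.0, 0.0, 0.0, 0.0]
```

>>> jog_arm --rows '[-0.6,0.3,-0.5,-2,-0.6,0.3,-0.5,-2,-0.6,0.3,-0.5,-2,-0.6,0.3,-0.5,-1.6,-0.6,0.3,-0.5,0]'

```text
clock: 11.8
tcp_pos: [0.5066, -0.0008, 0.414]
tcp_rot: [[0.051, 0.999, 0.001], [0.999, -0.051, 0.001], [0.001, 0.001, -1.0]]
contact_force: [0.4, -0.4, -0.2]
opening: 0.0089
gripper_force: 61.0
```

>>> jog_arm --rows '[-0.2,0,-0.9,0,-0.2,0,-0.9,0,-0.2,0,-0.9,0,0,0,-0.9,0,0,0,-0.9,0]'

```text
clock: 12.3
tcp_pos: [0.5054, -0.0241, 0.5931]
tcp_rot: [[0.053, 0.999, 0.006], [0.999, -0.053, 0.0], [0.001, 0.006, -1.0]]
contact_force: [-56.7, 1.7, 0.8]
opening: 0.0089
gripper_force: 60.7
```

```bash
python3 - <<'E'
from plan import *
st()
E
```

```text
t 12.3 tcp [ 0.5054 -0.0241  0.5931] z [ 0.006  0.    -1.   ] yawY -3.0 q [-0.597  0.125  0.666  1.183 -0.081  1.854 -0.011] F [-56.7   1.7   0.8] open 0.0089 g 60.7
```

>>> jog_arm --rows '[0,0,0,0,0,0,0,0,0,0,0,0,0,0,-0.1,0,0,0,-0.1,0]'

```text
clock: 12.8
tcp_pos: [0.5044, -0.0232, 0.5935]
tcp_rot: [[0.052, 0.999, 0.007], [0.999, -0.052, -0.0], [0.0, 0.007, -1.0]]
contact_force: [0.1, -0.2, -0.9]
opening: 0.0089
gripper_force: 61.3
```

```bash
python3 - <<'E'
from plan import *
st()
E
```

```text
t 12.8 tcp [ 0.5044 -0.0232  0.5935] z [ 0.007 -0.    -1.   ] yawY -3.0 q [-0.591  0.12   0.653  1.185 -0.076  1.853 -0.016] F [ 0.1 -0.2 -0.9] open 0.0089 g 61.3
```

>>> jog_arm --rows '[0,0,-0.2,0,0,0,-0.2,0,0,0,-0.2,0,0,0,-0.2,0,0,0,-0.2,0]'

```text
clock: 13.3
tcp_pos: [0.5017, -0.0232, 0.6095]
tcp_rot: [[0.052, 0.998, 0.041], [0.999, -0.052, -0.001], [0.001, 0.041, -0.999]]
contact_force: [-0.3, -0.5, -0.6]
opening: 0.0091
gripper_force: 61.3
```

>>> jog_arm --rows '[0,0.1,-0.2,0,0,0.1,-0.2,0,0,0.1,-0.2,0,0,0.1,-0.2,0,0,0.1,-0.2,0]'

```text
clock: 13.8
tcp_pos: [0.5175, -0.0241, 0.6237]
tcp_rot: [[0.052, 0.996, 0.075], [0.999, -0.052, -0.003], [0.001, 0.075, -0.997]]
contact_force: [-0.6, 0.0, -0.2]
opening: 0.0088
gripper_force: 61.3
```

```bash
python3 - <<'E'
from plan import *
st()
E
```

```text
t 13.8 tcp [ 0.5175 -0.0241  0.6237] z [ 0.075 -0.003 -0.997] yawY -3.0 q [-0.603  0.119  0.672  1.12  -0.079  1.852 -0.015] F [-0.6  0.  -0.2] open 0.0088 g 61.3
```

>>> jog_arm --rows '[0,0.1,-0.5,0,0,0.1,-0.5,0,0,0.1,-0.5,0,0,0.1,-0.5,0,0,0.1,-0.5,0]'

```text
clock: 14.3
tcp_pos: [0.521, -0.0245, 0.6634]
tcp_rot: [[0.052, 0.986, 0.158], [0.999, -0.051, -0.005], [0.003, 0.158, -0.987]]
contact_force: [0.4, 0.6, -0.7]
opening: 0.0089
gripper_force: 61.3
```

>>> jog_arm --rows '[0,0,-0.7,0,0,0,-0.7,0,0,0,-0.7,0,0,0,-0.7,0,0,0,-0.7,0]'

```text
clock: 14.8
tcp_pos: [0.4975, -0.0213, 0.7128]
tcp_rot: [[0.044, 0.965, 0.259], [0.999, -0.045, -0.002], [0.009, 0.258, -0.966]]
contact_force: [0.8, 0.6, -1.0]
opening: 0.0091
gripper_force: 61.3
```

```bash
python3 - <<'E'
from plan import *
st()
E
```

```text
t 14.8 tcp [ 0.4975 -0.0213  0.7128] z [ 0.259 -0.002 -0.966] yawY -2.6 q [-0.745 -0.002  0.69   1.03   0.019  1.853 -0.092] F [ 0.8  0.6 -1. ] open 0.0091 g 61.3
```

>>> jog_arm --rows '[0,0.15,-0.7,0,0,0.15,-0.7,0,0,0.15,-0.7,0,0,0.15,-0.7,0,0,0.15,-0.7,0]'

```text
clock: 15.3
tcp_pos: [0.4879, -0.0269, 0.7679]
tcp_rot: [[0.047, 0.929, 0.367], [0.999, -0.05, 0.001], [0.019, 0.366, -0.93]]
contact_force: [0.5, -0.1, -1.5]
opening: 0.0092
gripper_force: 61.3
```

>>> jog_arm --rows '[0,0.15,-0.7,0,0,0.15,-0.7,0,0,0.15,-0.7,0,0,0.15,-0.7,0,0,0,0,0]'

```text
clock: 15.8
tcp_pos: [0.4659, -0.0306, 0.8143]
tcp_rot: [[0.048, 0.89, 0.453], [0.999, -0.054, 0.001], [0.025, 0.452, -0.892]]
contact_force: [0.1, 0.1, -0.8]
opening: 0.0088
gripper_force: 61.4
```

```bash
python3 - <<'E'
from plan import *
st()
print(ctrl.observe()["tcp_rot"].round(3))
E
```

```text
t 15.8 tcp [ 0.4659 -0.0306  0.8143] z [ 0.453  0.001 -0.892] yawY -3.5 q [ 0.455 -0.022 -0.473  0.839 -0.002  1.853 -0.076] F [ 0.1  0.1 -0.8] open 0.0088 g 61.4
[[ 0.048  0.89   0.453]
 [ 0.999 -0.054  0.001]
 [ 0.025  0.452 -0.892]]
```

>>> jog_arm --rows '[0,0.15,-0.6,0,0,0.15,-0.6,0,0,0,0,0,0,0,0,0,0,0,0,0]'

```text
clock: 16.3
tcp_pos: [0.4577, -0.0298, 0.8301]
tcp_rot: [[0.042, 0.875, 0.481], [0.999, -0.05, 0.005], [0.029, 0.481, -0.876]]
contact_force: [0.2, 0.1, -1.2]
opening: 0.0091
gripper_force: 61.4
```

```bash
python3 - <<'E'
from plan import *
st()
print(ctrl.observe()["tcp_rot"].round(3))
E
```

```text
t 16.3 tcp [ 0.4577 -0.0298  0.8301] z [ 0.481  0.005 -0.876] yawY -3.3 q [ 0.697 -0.03  -0.677  0.81  -0.033  1.852 -0.051] F [ 0.2  0.1 -1.2] open 0.0091 g 61.4
[[ 0.042  0.875  0.481]
 [ 0.999 -0.05   0.005]
 [ 0.029  0.481 -0.876]]
```

```bash
python3 - <<'E'
from plan import *
plan([((.47,-.06,.5),0,15),((.4911,-.113,.25),0,10)])
E
```

```text
max [0.15 0.25 0.58 0.  ]
[-0.07, -0.24, 0.49, 0.0, -0.06, -0.24, 0.49, 0.0, -0.07, -0.24, 0.49, 0.0, -0.06, -0.24, 0.49, 0.0, -0.07, -0.25, 0.49, 0.0]
[-0.06, -0.24, 0.49, 0.0, -0.07, -0.25, 0.49, 0.0, -0.06, -0.24, 0.49, 0.0, -0.07, -0.25, 0.49, 0.0, -0.06, -0.24, 0.49, 0.0]
[-0.07, -0.25, 0.5, 0.0, -0.06, -0.24, 0.49, 0.0, -0.07, -0.25, 0.5, 0.0, -0.06, -0.24, 0.49, 0.0, -0.07, -0.25, 0.5, 0.0]
[-0.15, -0.25, 0.57, 0.0, -0.15, -0.25, 0.57, 0.0, -0.15, -0.25, 0.57, 0.0, -0.15, -0.25, 0.57, 0.0, -0.15, -0.25, 0.57, 0.0]
[-0.15, -0.24, 0.57, 0.0, -0.14, -0.25, 0.58, 0.0, -0.15, -0.24, 0.57, 0.0, -0.14, -0.25, 0.58, 0.0, -0.15, -0.24, 0.57, 0.0]
```

>>> jog_arm --rows '[-0.06,-0.24,0.49,0,-0.06,-0.24,0.49,0,-0.06,-0.24,0.49,0,-0.06,-0.24,0.49,0,-0.06,-0.24,0.49,0]'

```text
clock: 16.8
tcp_pos: [0.462, -0.0387, 0.72]
tcp_rot: [[0.041, 0.875, 0.482], [0.999, -0.05, 0.006], [0.029, 0.481, -0.876]]
contact_force: [0.4, 0.2, -0.6]
opening: 0.0089
gripper_force: 61.3
```

>>> jog_arm --rows '[-0.07,-0.24,0.49,0,-0.07,-0.24,0.49,0,-0.07,-0.24,0.49,0,-0.07,-0.24,0.49,0,-0.07,-0.24,0.49,0]'

```text
clock: 17.3
tcp_pos: [0.4666, -0.0497, 0.6106]
tcp_rot: [[0.041, 0.875, 0.482], [0.999, -0.05, 0.006], [0.029, 0.481, -0.876]]
contact_force: [-0.1, 0.7, -1.0]
opening: 0.0087
gripper_force: 61.3
```

>>> jog_arm --rows '[-0.07,-0.25,0.49,0,-0.07,-0.25,0.49,0,-0.07,-0.25,0.49,0,-0.07,-0.25,0.49,0,-0.07,-0.25,0.49,0]'

```text
clock: 17.8
tcp_pos: [0.4696, -0.0604, 0.5002]
tcp_rot: [[0.04, 0.875, 0.482], [0.999, -0.049, 0.006], [0.029, 0.481, -0.876]]
contact_force: [0.3, 0.1, -0.8]
opening: 0.0088
gripper_force: 61.3
```

```bash
python3 - <<'E'
from plan import *
st()
print(ctrl.observe()["tcp_rot"].round(3))
plan([((.4911,-.113,.25),0,10)])
E
```

```text
t 17.8 tcp [ 0.4696 -0.0604  0.5002] z [ 0.482  0.006 -0.876] yawY -3.2 q [ 0.701 -0.28  -0.452  1.805 -0.268  1.106  0.247] F [ 0.3  0.1 -0.8] open 0.0088 g 61.3
[[ 0.04   0.875  0.482]
 [ 0.999 -0.049  0.006]
 [ 0.029  0.481 -0.876]]
max [0.15 0.25 0.58 0.  ]
[-0.15, -0.25, 0.57, 0.0, -0.15, -0.25, 0.57, 0.0, -0.15, -0.25, 0.57, 0.0, -0.15, -0.25, 0.57, 0.0, -0.15, -0.25, 0.58, 0.0]
[-0.14, -0.24, 0.57, 0.0, -0.15, -0.25, 0.58, 0.0, -0.14, -0.24, 0.57, 0.0, -0.15, -0.25, 0.58, 0.0, -0.14, -0.24, 0.57, 0.0]
```

```bash
python3 - <<'E'
from plan import *
plan([((.52,-.09,.45),0,5),((.4911,-.113,.25),0,10)])
E
```

```text
max [0.15 0.31 0.41 0.  ]
[-0.14, 0.11, 0.34, 0.0, -0.15, 0.11, 0.34, 0.0, -0.14, 0.11, 0.34, 0.0, -0.15, 0.1, 0.34, 0.0, -0.14, 0.11, 0.34, 0.0]
[-0.08, -0.3, 0.4, 0.0, -0.07, -0.3, 0.4, 0.0, -0.08, -0.3, 0.4, 0.0, -0.07, -0.3, 0.4, 0.0, -0.08, -0.3, 0.41, 0.0]
[-0.07, -0.3, 0.4, 0.0, -0.08, -0.3, 0.41, 0.0, -0.07, -0.3, 0.4, 0.0, -0.08, -0.31, 0.41, 0.0, -0.07, -0.3, 0.4, 0.0]
```

>>> jog_arm --rows '[-0.14,0.11,0.34,0,-0.15,0.11,0.34,0,-0.14,0.11,0.34,0,-0.15,0.1,0.34,0,-0.14,0.11,0.34,0]'

```text
clock: 18.3
tcp_pos: [0.5215, -0.0917, 0.4513]
tcp_rot: [[0.043, 0.875, 0.483], [0.999, -0.051, 0.004], [0.029, 0.482, -0.876]]
contact_force: [1.1, -0.1, -1.7]
opening: 0.0089
gripper_force: 61.3
```

>>> jog_arm --rows '[-0.08,-0.3,0.4,0,-0.07,-0.3,0.4,0,-0.08,-0.3,0.4,0,-0.07,-0.3,0.4,0,-0.08,-0.3,0.4,0]'

```text
clock: 18.8
tcp_pos: [0.5062, -0.1033, 0.3515]
tcp_rot: [[0.043, 0.875, 0.483], [0.999, -0.052, 0.004], [0.028, 0.482, -0.876]]
contact_force: [-0.4, -0.6, -1.4]
opening: 0.0094
gripper_force: 61.3
```

```bash
python3 - <<'E'
from plan import *
st()
print(ctrl.observe()["tcp_rot"].round(3))
plan([((.4911,-.113,.25),0,5)])
E
```

```text
t 18.8 tcp [ 0.5062 -0.1033  0.3515] z [ 0.483  0.004 -0.876] yawY -3.4 q [ 0.713 -0.125 -0.481  2.035 -0.25   0.738  0.314] F [-0.4 -0.6 -1.4] open 0.0094 g 61.3
[[ 0.043  0.875  0.483]
 [ 0.999 -0.052  0.004]
 [ 0.028  0.482 -0.876]]
max [0.07 0.31 0.41 0.  ]
[-0.07, -0.31, 0.41, 0.0, -0.07, -0.31, 0.41, 0.0, -0.06, -0.31, 0.41, 0.0, -0.07, -0.31, 0.4, 0.0, -0.06, -0.3, 0.41, 0.0]
```

>>> jog_arm --rows '[-0.07,-0.31,0.41,0,-0.07,-0.31,0.41,0,-0.06,-0.31,0.41,0,-0.07,-0.31,0.4,0,-0.06,-0.3,0.41,0]'

```text
clock: 19.3
tcp_pos: [0.4911, -0.113, 0.2501]
tcp_rot: [[0.043, 0.874, 0.483], [0.999, -0.052, 0.004], [0.028, 0.482, -0.875]]
contact_force: [0.0, 0.3, -1.4]
opening: 0.0089
gripper_force: 61.3
```

>>> jog_arm --rows '[0,0,0,0,0,0,0,0,0,0,0,0,0,0,0,0,0,0,0,0]'

```text
clock: 19.8
tcp_pos: [0.4913, -0.1125, 0.252]
tcp_rot: [[0.043, 0.874, 0.484], [0.999, -0.051, 0.003], [0.028, 0.483, -0.875]]
contact_force: [0.4, -0.1, -1.0]
opening: 0.0089
gripper_force: 61.3
```

```bash
python3 - <<'E'
from plan import *
st()
np.set_printoptions(precision=4,suppress=True)
s=ctrl.observe();R=s["tcp_rot"];p=s["tcp_pos"];print(R)
tip=p+R[:,2]*.0985;top=p+R[:,2]*(-.0111)
print("tip",tip,"pix",proj("top",tip),proj("scene",tip))
for n in("scene","top"):
    im=ctrl.camera(n)[:,:,::-1]; cv2.imwrite(f"pics/{n}3.png",im)
a=cv2.imread("pics/scene3.png")[110:230,120:270];b=cv2.imread("pics/top3.png")[160:280,360:480]
cv2.imwrite("pics/i.png",np.hstack([cv2.resize(i,None,fx=2.9,fy=2.9,interpolation=cv2.INTER_CUBIC) for i in(a,b)]))
E
```

```text
t 19.8 tcp [ 0.4913 -0.1125  0.252 ] z [ 0.484  0.003 -0.875] yawY -3.3 q [ 0.705 -0.04  -0.482  2.215 -0.276  0.482  0.382] F [ 0.4 -0.1 -1. ] open 0.0089 g 61.3
[[ 0.0427  0.8739  0.4842]
 [ 0.9987 -0.0508  0.0035]
 [ 0.0276  0.4835 -0.8749]]
tip [ 0.539  -0.1122  0.1658] pix [412.3843 236.6641] [195.3208 139.817 ]
```

View pics/i.png

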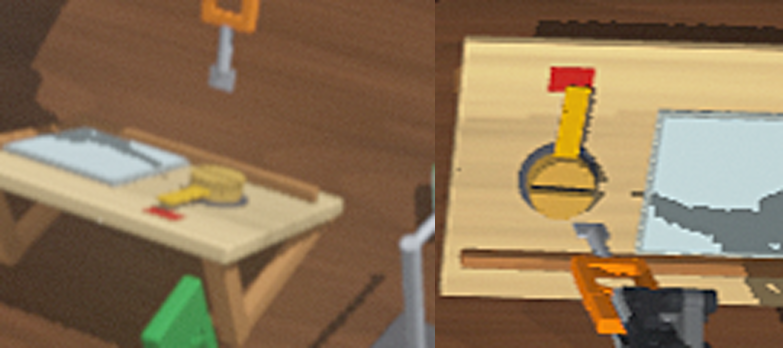

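The blade hangs above the cam. In the top view its end edge is at about (413,238) against a predicted (412.4,236.7), and in scene about (196.5,139.7) against (195.3,139.8). I'll refine this numerically with masks.

```bash
python3 - <<'E'
from plan import *
np.set_printoptions(precision=4,suppress=True)
s=ctrl.observe();R=s["tcp_rot"];p=s["tcp_pos"]
for n,(c,r) in(("top",(412,237)),("scene",(195,140))):
    im=cv2.imread(f"pics/{n}3.png").astype(int);im0=cv2.imread(f"pics/{n}0.png").astype(int)
    w=9;a=im[r-w-4:r+w+4,c-w:c+w];b=im0[r-w-4:r+w+4,c-w:c+w]
    m=(a.max(2)-a.min(2)<45)&(abs(a-b).sum(2)>60)
    print(n,"rows from",r-w-4,"cols from",c-w)
    for q,row in enumerate(m):print(r-w-4+q,"".join(".#"[int(v)] for v in row))
    for t in(-10,10):print("pred corner",proj(n,p+R[:,2]*.0985+R[:,0]*t*1e-3),"shank end",proj(n,p+R[:,2]*.0845+R[:,0]*t*1e-3))
# cam from top: brass/yellow and slot
h=cv2.cvtColor(cv2.imread("pics/top0.png"),cv2.COLOR_BGR2HSV)
g=cv2.imread("pics/top0.png")
for r in range(212,238):print(r,"".join("#" if (g[r,c].max()<110) else ("y" if h[r,c,1]>150 else ".") for c in range(386,422)))
E
```

```text
top rows from 224 cols from 403
224 ..................
225 ..................
226 ..................
227 ..................
228 ..................
229 ..................
230 ..................
231 ..................
232 ..................
233 ..................
234 ..................
235 ..................
236 ..................
237 ....###########...
238 .....###########..
239 .....############.
240 ......###########.
241 ......###########.
242 .........########.
243 ..........######..
244 ..........######..
245 ...........######.
246 ...........######.
247 ............######
248 ..............###.
249 ..................
pred corner [417.687  237.0625] shank end [419.4692 240.6699]
pred corner [406.8882 236.5965] shank end [408.5201 240.1981]
scene rows from 127 cols from 186
127 .........######...
128 .........######...
129 .........#####....
130 ........######....
131 ........######....
132 ......########....
133 ......#########...
134 ......##########..
135 ......##########..
136 ......#########...
137 ......#########...
138 ......#########...
139 ......#########...
140 ........#
[... 775 characters left out ...]
...
221 ...##.yyyyyyyyyyyyyyyyyyyyyyy##.#...
222 ...##.yyyyyyyyyyyyyyyyyyyyyyy##.....
223 ...##.yyyyyyyyyyyyyyyyyyyyyyy#......
224 ...##..#########.#.yyyyyyyyyy.......
225 ....##.y######################......
226 ....##.yyyyyyyyyyyyyyyyy########....
227 ....##.yyyyyyyyyyyyyyyyyyyyy........
228 .....#.yyyyyyyyyyyyyyyyyyyyyy#......
229 ......#.yyyyyyyyyyyyyyyyyyyy........
230 ........yyyyyyyyyyyyyyyyyyy.........
231 .........yyyyyyyyyyyyyyyyyy.........
232 .........yyyyyyyyyyyyyyyy...........
233 ..........yyyyyyyyyyyyyy............
234 .............yyyyyyyy...............
235 ..................yy................
236 ....................................
237 ....................................
```

```bash
cat >>plan.py <<'E'
TL=np.array([.6649,-.0428,.1227]);N=np.array([-.4954,.0279,.8682]);N/=np.linalg.norm(N)
CT=onplane("top",(403.5,224.9),TL+N*.02,N);FL=CT-N*.008
U=np.cross(np.array([.0523,.9986,0]),N);U-=N*(U@N);U/=np.linalg.norm(U)   # upslope, across slot
V=np.cross(N,U)
def rel():
    s=ctrl.observe();R=s["tcp_rot"];t=s["tcp_pos"]+R[:,2]*.0985-FL
    print("tip rel slot mm: across(U) %.1f along(V) %.1f out(N) %.1f"%tuple(1e3*t@np.array([U,V,N]).T),"tilt",round(np.degrees(np.arccos(-R[:,2]@N)),1))
def tgt(u,v,n):
    R=ctrl.observe()["tcp_rot"];return FL+U*u+V*v+N*n-R[:,2]*.0985
E
python3 - <<'E'
from plan import *
np.set_printoptions(precision=4,suppress=True)
rel();print(CT,U,V,proj("scene",CT))
for r in (.022,):
  for w in(U,-U,V,-V):print(proj("scene",CT+w*r))
plan([(tgt(0,0,.022),0,5)])
g=cv2.imread("pics/scene0.png");h=cv2.cvtColor(g,cv2.COLOR_BGR2HSV)
for r in range(163,184):print(r," ".join("%3d"%g[r,c,2] for c in range(180,210)))
E
```

```text
tip rel slot mm: across(U) 15.4 along(V) -0.6 out(N) 85.7 tilt 2.0
[ 0.5639 -0.113   0.0904] [ 0.867  -0.0454  0.4962] [ 0.0533  0.9986 -0.0017] [194.4107 170.3892]
[189.359  171.9187]
[199.2807 168.9147]
[202.1592 173.0326]
[186.7524 167.7765]
max [0.01 0.08 0.32 0.  ]
[-0.01, -0.07, 0.32, 0.0, -0.01, -0.07, 0.32, 0.0, -0.01, -0.07, 0.32, 0.0, -0.0, -0.08, 0.32, 0.0, -0.01, -0.07, 0.32, 0.0]
163 169 157 150 144 143 145 145 154 158 161 165 162 159 155 148 139 133 128 127 123 122 123 120 121 120 120 122 118 121 119
164 188 178 171 161 146 138 141 144 145 147 151 157 159 161 160 159 155 149 146 136 127 125 122 121 120 118 120 121 118 116
165 192 186 181 171 158 142 137 136 142 140 147 146 145 149 154 157 156 162 165 154 149 145 135 132 124 118 118 118 118 118
166 177 174 172 171 167 155 148 146 146 151 153 154 152 154 152 148 152 155 159 159 160 165 157 152 148 135 129 120 120 117
167 162 168 175 180 189 184 179 170 164 167 175 179 178 181 178 173 169 163 157 152 156 154 160 163 165 160 152 146 134 123
168 180 187 193 197 202 200 198 195 190 182 184 188 189 195 197 194 192 190 181 181 
[... 1199 characters left out ...]
 140 157 167 176 183 184 180 184 185 184 183 176 156 122 127 167 202 207 205 205
179 206 200 184 173 174 152 124 122 118 113 116 127 139 150 159 160 163 160 162 164 161 151 129 103 116 160 199 205 205 203
180 169 161 157 144 152 160 151 163 168 165 152 130 127 127 132 132 131 132 132 132 133 124 121 123 146 181 201 204 203 202
181 149 157 179 179 185 193 188 196 201 198 190 174 173 172 165 158 156 159 158 159 160 162 171 175 185 197 202 198 202 201
182 182 194 207 211 209 209 206 203 206 204 202 198 200 197 195 190 190 191 191 195 192 196 200 201 201 200 202 201 201 201
183 201 205 207 212 214 214 212 209 209 206 204 205 202 203 201 199 201 200 201 202 203 205 206 207 206 203 203 204 201 200
```

>>> jog_arm --rows '[-0.01,-0.07,0.32,0,-0.01,-0.07,0.32,0,-0.01,-0.07,0.32,0,0,-0.08,0.32,0,-0.01,-0.07,0.32,0]'

```text
clock: 20.4
tcp_pos: [0.5094, -0.1131, 0.1879]
tcp_rot: [[0.043, 0.874, 0.483], [0.999, -0.051, 0.004], [0.028, 0.483, -0.875]]
contact_force: [0.2, 0.7, -0.6]
opening: 0.0091
gripper_force: 61.4
```

>>> jog_arm --rows '[0,0,0,0,0,0,0,0,0,0,0,0,0,0,0,0,0,0,0,0]'

```text
clock: 20.9
tcp_pos: [0.5093, -0.1132, 0.1887]
tcp_rot: [[0.043, 0.874, 0.484], [0.999, -0.051, 0.003], [0.028, 0.483, -0.875]]
contact_force: [-0.0, -0.5, -0.5]
opening: 0.009
gripper_force: 61.2
```

```bash
python3 - <<'E'
from plan import *
np.set_printoptions(precision=4,suppress=True)
st();rel()
R=ctrl.observe()["tcp_rot"];p=ctrl.observe()["tcp_pos"]
for n in("scene","top"):
    im=ctrl.camera(n)[:,:,::-1]; cv2.imwrite(f"pics/{n}4.png",im)
    print(n,proj(n,p+R[:,2]*.0985),proj(n,FL))
a=cv2.imread("pics/scene4.png")[130:200,155:225];b=cv2.imread("pics/top4.png")[195:265,370:440]
cv2.imwrite("pics/j.png",np.hstack([cv2.resize(i,None,fx=5.7,fy=5.7,interpolation=cv2.INTER_CUBIC) for i in(a,b)]))
plan([(tgt(0,0,.003),0,5)])
E
```

```text
t 20.9 tcp [ 0.5093 -0.1132  0.1887] z [ 0.484  0.003 -0.875] yawY -3.3 q [ 0.66   0.1   -0.491  2.265 -0.154  0.295  0.269] F [-0.  -0.5 -0.5] open 0.009 g 61.2
tip rel slot mm: across(U) -0.0 along(V) -0.3 out(N) 22.0 tilt 2.0
scene [195.1562 164.8439] [193.9306 173.5076]
top [404.8806 228.1745] [402.8125 223.0765]
max [0.01 0.01 0.1  0.  ]
[-0.0, 0.0, 0.09, 0.0, -0.0, 0.0, 0.1, 0.0, -0.0, 0.0, 0.09, 0.0, -0.0, 0.01, 0.1, 0.0, -0.01, 0.0, 0.09, 0.0]
```

View pics/j.png

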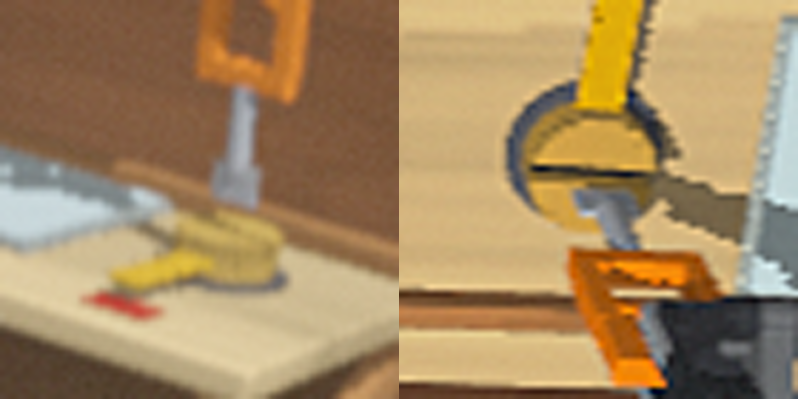

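Scene and top show the blade just over the slot. In the top view its edge is centred near (406,228.5) and the slot near (403.7,225.4), consistent with straight insertion plus a small shift along the slot.

>>> jog_arm --rows '[0.01,0,0.08,0,0.01,0,0.08,0,0.01,0,0.08,0,0,0,0.06,0,0,0,0,0]'

```text
clock: 21.5
tcp_pos: [0.5149, -0.1115, 0.1771]
tcp_rot: [[0.042, 0.875, 0.482], [0.999, -0.051, 0.005], [0.029, 0.482, -0.876]]
contact_force: [0.3, 0.5, -1.3]
opening: 0.0092
gripper_force: 61.2
```

>>> jog_arm --rows '[0,0,0.04,0,0,0,0.04,0,0,0,0.03,0,0,0,0,0,0,0,0,0]'

```text
clock: 22.0
tcp_pos: [0.5171, -0.1118, 0.1738]
tcp_rot: [[0.043, 0.875, 0.483], [0.999, -0.051, 0.004], [0.028, 0.482, -0.876]]
contact_force: [0.3, 0.4, -1.2]
opening: 0.0088
gripper_force: 61.2
```

```bash
python3 - <<'E'
from plan import *
st();rel();s=ctrl.observe();print(s["moment"].round(2))
E
```

```text
t 22.0 tcp [ 0.5171 -0.1118  0.1738] z [ 0.483  0.004 -0.876] yawY -3.3 q [ 0.619  0.139 -0.466  2.268 -0.099  0.254  0.212] F [ 0.3  0.4 -1.2] open 0.0088 g 61.2
tip rel slot mm: across(U) -0.8 along(V) 1.7 out(N) 5.2 tilt 2.0
[ 0.04  0.66 -0.02]
```

>>> jog_arm --rows '[0,0.02,0.04,0,0,0,0.03,0,0,0,0.02,0,0,0,0,0,0,0,0,0]'

```text
clock: 22.5
tcp_pos: [0.5196, -0.1119, 0.1713]
tcp_rot: [[0.043, 0.874, 0.483], [0.999, -0.051, 0.004], [0.028, 0.483, -0.875]]
contact_force: [-4.3, 0.9, 5.0]
opening: 0.0089
gripper_force: 62.3
```

```bash
python3 - <<'E'
from plan import *
st();rel();s=ctrl.observe();print(s["moment"].round(2))
E
```

```text
t 22.5 tcp [ 0.5196 -0.1119  0.1713] z [ 0.483  0.004 -0.875] yawY -3.3 q [ 0.609  0.147 -0.459  2.267 -0.087  0.247  0.2  ] F [-4.3  0.9  5. ] open 0.0089 g 62.3
tip rel slot mm: across(U) 0.2 along(V) 1.7 out(N) 1.8 tilt 2.0
[0.05 0.67 0.05]
```

>>> jog_arm --rows '[0,0,-0.02,0,0,0,0,5,0,0,0,5,0,0,0,5,0,0,0,5]'

```text
clock: 23.0
tcp_pos: [0.5193, -0.1119, 0.1717]
tcp_rot: [[0.342, 0.806, 0.483], [0.92, -0.393, 0.004], [0.193, 0.443, -0.875]]
contact_force: [-0.6, -0.8, -0.7]
opening: 0.0087
gripper_force: 61.3
```

>>> jog_arm --rows '[0,0,0,5,0,0,0,5,0,0,0,0,0,0,0,0,0,0,0,0]'

```text
clock: 23.5
tcp_pos: [0.5192, -0.1119, 0.1717]
tcp_rot: [[0.473, 0.737, 0.483], [0.84, -0.542, 0.004], [0.265, 0.404, -0.875]]
contact_force: [1.8, -0.0, -2.5]
opening: 0.0092
gripper_force: 61.2
```

```bash
cat >>plan.py <<'E'
def ear(fn):
    im=ctrl.camera("top");cv2.imwrite(fn,im[:,:,::-1])
    h=cv2.cvtColor(im,cv2.COLOR_RGB2HSV);m=((h[:,:,0]>21)&(h[:,:,0]<30)&(h[:,:,1]>235)&(h[:,:,2]>150)).astype(np.uint8)
    m[:, :360]=0;m[:,520:]=0;m[:150]=0;m[275:]=0
    n,l,s,c=cv2.connectedComponentsWithStats(m);i=1+np.argmax(s[1:,4]);P=onplane("top",c[i],TL+N*.016,N)-CT
    print("ear px",s[i,4],c[i].round(1),"ear angle rad",round(np.arctan2(-P@V,P@U),3),"r",np.linalg.norm(P).round(4))
E
python3 - <<'E'
from plan import *
st();rel();ear("pics/k.png")
E
```

```text
t 23.5 tcp [ 0.5192 -0.1119  0.1717] z [ 0.483  0.004 -0.875] yawY -36.3 q [ 0.497  0.134 -0.338  2.273 -0.175  0.248 -0.24 ] F [ 1.8 -0.  -2.5] open 0.0092 g 61.2
tip rel slot mm: across(U) 0.1 along(V) 1.7 out(N) 2.4 tilt 2.0
ear px 176 [413.6 203.2] ear angle rad 0.289 r 0.0491
```

>>> jog_arm --rows '[0,0,0,5,0,0,0,5,0,0,0,5,0,0,0,5,0,0,0,5]'

```text
clock: 24.05
tcp_pos: [0.5193, -0.1119, 0.1718]
tcp_rot: [[0.742, 0.465, 0.483], [0.529, -0.849, 0.004], [0.412, 0.253, -0.875]]
contact_force: [1.6, 0.1, -0.0]
opening: 0.0084
gripper_force: 61.2
```

>>> jog_arm --rows '[0,0,0,5,0,0,0,5,0,0,0,5,0,0,0,5,0,0,0,5]'

```text
clock: 24.55
tcp_pos: [0.5195, -0.1119, 0.1719]
tcp_rot: [[0.869, 0.108, 0.484], [0.121, -0.993, 0.004], [0.481, 0.055, -0.875]]
contact_force: [0.7, 0.2, -1.3]
opening: 0.0087
gripper_force: 61.2
```

>>> jog_arm --rows '[0,0,0,4,0,0,0,4,0,0,0,4,0,0,0,2,0,0,0,0]'

```text
clock: 25.05
tcp_pos: [0.5195, -0.112, 0.172]
tcp_rot: [[0.869, -0.103, 0.484], [-0.12, -0.993, 0.004], [0.48, -0.061, -0.875]]
contact_force: [2.1, -1.5, -1.1]
opening: 0.0089
gripper_force: 61.2
```

```bash
python3 - <<'E'
from plan import *
st();rel();ear("pics/l.png");print(ctrl.observe()["moment"].round(3),ctrl.observe()["tcp_rot"].round(3))
E
```

```text
t 25.05 tcp [ 0.5195 -0.112   0.172 ] z [ 0.484  0.004 -0.875] yawY -95.9 q [ 0.266  0.118 -0.091  2.286 -0.321  0.252 -1.22 ] F [ 2.1 -1.5 -1.1] open 0.0089 g 61.2
tip rel slot mm: across(U) 0.5 along(V) 1.5 out(N) 2.5 tilt 2.0
ear px 105 [429.2 220.4] ear angle rad 1.357 r 0.0516
[-0.367  0.11  -0.184] [[ 0.869 -0.102  0.484]
 [-0.119 -0.993  0.004]
 [ 0.48  -0.061 -0.875]]
```

>>> jog_arm --rows '[0,0,0,3,0,0,0,3,0,0,0,2,0,0,0,0,0,0,0,0]'

```text
clock: 25.6
tcp_pos: [0.5194, -0.112, 0.172]
tcp_rot: [[0.847, -0.222, 0.484], [-0.256, -0.967, 0.004], [0.467, -0.127, -0.875]]
contact_force: [3.2, -1.8, -0.2]
opening: 0.0089
gripper_force: 61.2
```

```bash
python3 - <<'E'
from plan import *
st();rel();ear("pics/m.png");s=ctrl.observe();print(s["moment"].round(3),s["moment"]@N)
E
```

```text
t 25.6 tcp [ 0.5194 -0.112   0.172 ] z [ 0.484  0.004 -0.875] yawY -102.9 q [ 0.239  0.117 -0.062  2.288 -0.336  0.253 -1.344] F [ 3.2 -1.8 -0.2] open 0.0089 g 61.2
tip rel slot mm: across(U) 0.4 along(V) 1.5 out(N) 2.5 tilt 2.0
ear px 39 [433.6 222.6] ear angle rad 1.46 r 0.0603
[-0.478 -0.024 -0.156] 0.10010767993411815
```

>>> jog_arm --rows '[0,0,0,3,0,0,0,2,0,0,0,0,0,0,0,0,0,0,0,0]'

```text
clock: 26.15
tcp_pos: [0.5193, -0.1118, 0.1719]
tcp_rot: [[0.824, -0.295, 0.483], [-0.339, -0.941, 0.004], [0.454, -0.167, -0.875]]
contact_force: [2.7, -2.2, 0.1]
opening: 0.0088
gripper_force: 61.5
```

```bash
python3 - <<'E'
from plan import *
st();rel();ear("pics/n.png");s=ctrl.observe();print(s["moment"].round(3),s["moment"]@N)
E
```

```text
t 26.15 tcp [ 0.5193 -0.1118  0.1719] z [ 0.483  0.004 -0.875] yawY -107.4 q [ 0.222  0.116 -0.044  2.289 -0.346  0.254 -1.423] F [ 2.7 -2.2  0.1] open 0.0088 g 61.5
tip rel slot mm: across(U) 0.3 along(V) 1.7 out(N) 2.5 tilt 2.0
ear px 42 [433.8 222.6] ear angle rad 1.459 r 0.0606
[-0.685 -0.125  0.189] 0.5003422454131935
```

The moment rose to 0.5 N m while the ear stayed put, so the cam is at its stop. I'll back off into the play and withdraw.

>>> jog_arm --rows '[0,0,0,-4,0,0,0,-4,0,0,0,-3,0,0,0,0,0,0,0,0]'

```text
clock: 26.7
tcp_pos: [0.5184, -0.1117, 0.1712]
tcp_rot: [[0.866, -0.136, 0.482], [-0.157, -0.988, 0.005], [0.475, -0.08, -0.876]]
contact_force: [0.6, -0.3, -1.2]
opening: 0.0087
gripper_force: 61.4
```

```bash
python3 - <<'E'
from plan import *
st();rel();s=ctrl.observe();print(s["moment"]@N)
E
```

```text
t 26.7 tcp [ 0.5184 -0.1117  0.1712] z [ 0.482  0.005 -0.876] yawY -97.8 q [ 0.259  0.118 -0.084  2.288 -0.326  0.254 -1.253] F [ 0.6 -0.3 -1.2] open 0.0087 g 61.4
tip rel slot mm: across(U) -1.1 along(V) 1.9 out(N) 2.3 tilt 2.1
-0.01956517029823042
```

>>> jog_arm --rows '[0,0,-0.1,0,0,0,-0.1,0,0,0,-0.2,0,0,0,-0.3,0,0,0,-0.5,0]'

```text
clock: 27.2
tcp_pos: [0.4951, -0.1117, 0.214]
tcp_rot: [[0.866, -0.134, 0.482], [-0.155, -0.988, 0.005], [0.475, -0.079, -0.876]]
contact_force: [0.0, 0.7, -0.5]
opening: 0.0092
gripper_force: 61.3
```

>>> jog_arm --rows '[0,0,-0.5,0,0,0,-0.5,0,0,0,-0.5,0,0,0,-0.5,0,0,0,-0.5,0]'

```text
clock: 27.7
tcp_pos: [0.4465, -0.1123, 0.3029]
tcp_rot: [[0.865, -0.134, 0.484], [-0.155, -0.988, 0.004], [0.477, -0.078, -0.875]]
contact_force: [0.5, -0.8, -1.3]
opening: 0.009
gripper_force: 61.3
```

```bash
python3 - <<'E'
from plan import *
st();rel();ear("pics/o.png")
E
```

```text
t 27.7 tcp [ 0.4465 -0.1123  0.3029] z [ 0.484  0.004 -0.875] yawY -97.7 q [ 0.285 -0.208 -0.048  2.228 -0.213  0.64  -1.35 ] F [ 0.5 -0.8 -1.3] open 0.009 g 61.3
tip rel slot mm: across(U) 2.2 along(V) -2.9 out(N) 152.3 tilt 2.0
ear px 143 [427.2 223.8] ear angle rad 1.502 r 0.0478
```

```bash
python3 - <<'E'
from plan import *
edge=np.array([.6547,-.3105,.1255])-TL;edge/=np.linalg.norm(edge);up=np.cross(N,edge)*1.;up*=np.sign(up[0])
for f in("top0","k","l","n","o"):
    im=cv2.imread(f"pics/{f}.png");h=cv2.cvtColor(im,cv2.COLOR_BGR2HSV)
    m=((h[:,:,0]>21)&(h[:,:,0]<30)&(h[:,:,1]>235)&(h[:,:,2]>150)).astype(np.uint8);m[:,:360]=0;m[:,520:]=0;m[:150]=0;m[275:]=0
    n,l,s,c=cv2.connectedComponentsWithStats(m);i=1+np.argmax(s[1:,4]);ys,xs=np.where(l==i)
    P=np.array([onplane("top",(x,y),TL+N*.016,N)-CT for x,y in zip(xs,ys)]);Q=np.c_[P@up,P@edge].astype(np.float32)
    vx,vy,_,_=cv2.fitLine(Q,cv2.DIST_L2,0,.01,.01).ravel();mc=Q.mean(0)
    print(f,len(xs),"axis",round(float(np.arctan(vy/vx)),3),"centroid",round(float(np.arctan2(mc[1],mc[0])),3),Q.max(0),Q.min(0))
E
```

```text
top0 172 axis 0.061 centroid 0.021 [0.07455625 0.01008879] [ 0.02424507 -0.00724001]
k 176 axis 0.335 centroid 0.306 [0.07085713 0.02853967] [0.02055644 0.00034373]
l 105 axis 1.512 centroid 1.375 [0.01625499 0.07057431] [-0.00121925  0.02200256]
n 42 axis -1.346 centroid 1.477 [0.00936123 0.07091805] [-0.00164732  0.04232698]
o 143 axis 1.569 centroid 1.52 [0.00919879 0.07057431] [-0.00572203  0.02457063]
```

The ear axis is at 1.569 rad, so the cam is home. Next I undo the twist, and try undoing the tilt by pulling the tool inward against the arm's fold limit.

```bash
python3 - <<'E'
from plan import *
plan([((.43,-.02,.27),-96,15)])
E
```

```text
max [0.14 0.16 0.04 6.4 ]
[-0.08, -0.14, 0.04, -6.4, -0.06, -0.15, 0.04, -6.4, -0.04, -0.16, 0.04, -6.4, -0.02, -0.16, 0.04, -6.4, -0.01, -0.16, 0.04, -6.4]
[0.01, -0.16, 0.04, -6.4, 0.03, -0.16, 0.04, -6.4, 0.05, -0.16, 0.04, -6.4, 0.07, -0.15, 0.04, -6.4, 0.08, -0.14, 0.04, -6.4]
[0.1, -0.13, 0.04, -6.4, 0.11, -0.12, 0.04, -6.4, 0.12, -0.11, 0.03, -6.4, 0.14, -0.1, 0.04, -6.4, 0.14, -0.08, 0.03, -6.4]
```

>>> jog_arm --rows '[-0.08,-0.14,0.04,-6.4,-0.06,-0.15,0.04,-6.4,-0.04,-0.16,0.04,-6.4,-0.02,-0.16,0.04,-6.4,-0.01,-0.16,0.04,-6.4]'

```text
clock: 28.25
tcp_pos: [0.4418, -0.0815, 0.2895]
tcp_rot: [[0.803, 0.348, 0.484], [0.396, -0.918, 0.004], [0.445, 0.188, -0.875]]
contact_force: [0.4, -0.2, -0.8]
opening: 0.0088
gripper_force: 61.3
```

>>> jog_arm --rows '[0.01,-0.16,0.04,-6.4,0.03,-0.16,0.04,-6.4,0.05,-0.16,0.04,-6.4,0.07,-0.15,0.04,-6.4,0.08,-0.14,0.04,-6.4]'

```text
clock: 28.75
tcp_pos: [0.4364, -0.0505, 0.2776]
tcp_rot: [[0.496, 0.721, 0.484], [0.822, -0.569, 0.004], [0.278, 0.396, -0.875]]
contact_force: [0.0, -0.5, -1.0]
opening: 0.0089
gripper_force: 61.3
```

>>> jog_arm --rows '[0.1,-0.13,0.04,-6.4,0.11,-0.12,0.04,-6.4,0.12,-0.11,0.03,-6.4,0.14,-0.1,0.04,-6.4,0.14,-0.08,0.03,-6.4]'

```text
clock: 29.25
tcp_pos: [0.4303, -0.0195, 0.266]
tcp_rot: [[0.039, 0.874, 0.484], [0.999, -0.047, 0.004], [0.026, 0.483, -0.875]]
contact_force: [0.8, 0.8, -1.1]
opening: 0.0088
gripper_force: 61.3
```

```bash
python3 - <<'E'
from plan import *
st()
p=ctrl.observe()["tcp_pos"];plan([(p+[-.06,0,-.0],0,5)])
E
```

```text
t 29.25 tcp [ 0.4303 -0.0195  0.266 ] z [ 0.484  0.004 -0.875] yawY -3.1 q [-0.083 -0.252 -0.019  2.351  0.079  0.541 -0.205] F [ 0.8  0.8 -1.1] open 0.0088 g 61.3
max [0.02 0.27 0.15 0.  ]
[-0.01, -0.26, -0.15, 0.0, -0.01, -0.26, -0.14, 0.0, -0.01, -0.26, -0.15, 0.0, -0.01, -0.27, -0.14, 0.0, -0.02, -0.26, -0.15, 0.0]
```

>>> jog_arm --rows '[0,-0.2,-0.11,0,0,-0.2,-0.11,0,0,-0.15,-0.08,0,0,-0.1,-0.05,0,0,-0.1,-0.05,0]'

```text
clock: 29.75
tcp_pos: [0.403, -0.0201, 0.2621]
tcp_rot: [[0.048, 0.876, 0.48], [0.998, -0.056, 0.003], [0.029, 0.479, -0.877]]
contact_force: [0.2, -0.1, -1.6]
opening: 0.0088
gripper_force: 61.3
```

>>> jog_arm --rows '[0,-0.15,-0.08,0,0,-0.15,-0.08,0,0,-0.15,-0.08,0,0,-0.15,-0.08,0,0,-0.15,-0.08,0]'

```text
clock: 30.25
tcp_pos: [0.3925, -0.019, 0.2482]
tcp_rot: [[0.041, 0.882, 0.469], [0.999, -0.05, 0.007], [0.03, 0.468, -0.883]]
contact_force: [-0.1, -0.1, -1.0]
opening: 0.0086
gripper_force: 61.3
```

```bash
python3 - <<'E'
from plan import *
st()
E
```

```text
t 30.25 tcp [ 0.3925 -0.019   0.2482] z [ 0.469  0.007 -0.883] yawY -3.2 q [ 0.281 -0.293 -0.302  2.409 -0.157  0.528  0.037] F [-0.1 -0.1 -1. ] open 0.0086 g 61.3
```

>>> jog_arm --rows '[0,-0.35,-0.4,0,0,-0.35,-0.4,0,0,-0.35,-0.4,0,0,-0.35,-0.4,0,0,-0.35,-0.4,0]'

```text
clock: 30.75
tcp_pos: [0.374, -0.0266, 0.2365]
tcp_rot: [[0.039, 0.903, 0.428], [0.999, -0.051, 0.017], [0.037, 0.426, -0.904]]
contact_force: [0.0, 0.1, -1.2]
opening: 0.009
gripper_force: 61.3
```

```bash
python3 - <<'E'
from plan import *
st()
E
```

```text
t 30.75 tcp [ 0.374  -0.0266  0.2365] z [ 0.428  0.017 -0.904] yawY -3.2 q [ 0.332 -0.292 -0.305  2.42  -0.209  0.567  0.125] F [ 0.   0.1 -1.2] open 0.009 g 61.3
```

>>> jog_arm --rows '[0,-0.4,-0.9,0,0,-0.4,-0.9,0,0,-0.4,-0.9,0,0,-0.4,-0.9,0,0,-0.4,-0.9,0]'

```text
clock: 31.25
tcp_pos: [0.3536, -0.0062, 0.2546]
tcp_rot: [[0.035, 0.955, 0.295], [0.997, -0.054, 0.057], [0.07, 0.292, -0.954]]
contact_force: [0.5, 0.2, -0.8]
opening: 0.0087
gripper_force: 61.3
```

```bash
python3 - <<'E'
from plan import *
st()
E
```

```text
t 31.25 tcp [ 0.3536 -0.0062  0.2546] z [ 0.295  0.057 -0.954] yawY -3.2 q [ 0.611 -0.293 -0.526  2.311 -0.314  0.812  0.222] F [ 0.5  0.2 -0.8] open 0.0087 g 61.3
```

>>> jog_arm --rows '[0,-0.5,-0.8,0,0,-0.5,-0.8,0,0,-0.5,-0.8,0,0,-0.5,-0.8,0,0,-0.5,-0.8,0]'

```text
clock: 31.75
tcp_pos: [0.3198, 0.007, 0.2998]
tcp_rot: [[0.032, 0.991, 0.132], [0.994, -0.045, 0.096], [0.101, 0.128, -0.987]]
contact_force: [1.0, -0.3, -1.4]
opening: 0.0088
gripper_force: 61.3
```

```bash
python3 - <<'E'
from plan import *
st()
E
```

```text
t 31.75 tcp [0.3198 0.007  0.2998] z [ 0.132  0.096 -0.987] yawY -2.6 q [ 0.565 -0.292 -0.476  2.178 -0.269  1.115  0.165] F [ 1.  -0.3 -1.4] open 0.0088 g 61.3
```

>>> jog_arm --rows '[0,-0.5,-0.7,0,0,-0.5,-0.7,0,0,-0.5,-0.7,0,0,-0.4,-0.5,0,0,0,0,0]'

```text
clock: 32.25
tcp_pos: [0.301, 0.0031, 0.3624]
tcp_rot: [[0.033, 0.999, 0.043], [0.993, -0.037, 0.115], [0.116, 0.039, -0.992]]
contact_force: [0.6, 0.9, -1.1]
opening: 0.0086
gripper_force: 61.4
```

```bash
python3 - <<'E'
from plan import *
st()
E
```

```text
t 32.25 tcp [0.301  0.0031 0.3624] z [ 0.043  0.115 -0.992] yawY -2.1 q [ 0.384 -0.293 -0.303  2.044 -0.21   1.35   0.1  ] F [ 0.6  0.9 -1.1] open 0.0086 g 61.4
```

```bash
python3 - <<'E'
from plan import *
plan([((.445,.118,.32),8.4,10),((.455,.127,.177),0,5)])
E
```

```text
max [0.33 0.34 0.72 0.9 ]
[0.28, 0.34, 0.15, 0.8, 0.29, 0.34, 0.15, 0.8, 0.29, 0.34, 0.15, 0.9, 0.3, 0.33, 0.15, 0.8, 0.31, 0.33, 0.16, 0.9]
[0.31, 0.32, 0.15, 0.8, 0.31, 0.32, 0.16, 0.9, 0.32, 0.31, 0.15, 0.8, 0.32, 0.31, 0.16, 0.9, 0.33, 0.31, 0.15, 0.8]
[-0.03, 0.03, 0.72, 0.0, -0.03, 0.02, 0.72, 0.0, -0.03, 0.03, 0.72, 0.0, -0.04, 0.02, 0.71, 0.0, -0.03, 0.03, 0.72, 0.0]
```

>>> jog_arm --rows '[0.28,0.34,0.15,0.8,0.29,0.34,0.15,0.8,0.29,0.34,0.15,0.9,0.3,0.33,0.15,0.8,0.31,0.33,0.16,0.9]'

```text
clock: 32.75
tcp_pos: [0.3723, 0.0607, 0.3388]
tcp_rot: [[0.108, 0.993, 0.04], [0.987, -0.112, 0.115], [0.119, 0.027, -0.993]]
contact_force: [-0.8, 0.3, -1.2]
opening: 0.0088
gripper_force: 61.3
```

>>> jog_arm --rows '[0.31,0.32,0.15,0.8,0.31,0.32,0.16,0.9,0.32,0.31,0.15,0.8,0.32,0.31,0.16,0.9,0.33,0.31,0.15,0.8]'

```text
clock: 33.25
tcp_pos: [0.4443, 0.1178, 0.3172]
tcp_rot: [[0.18, 0.983, 0.04], [0.976, -0.184, 0.115], [0.121, 0.018, -0.993]]
contact_force: [-0.2, -0.9, -0.8]
opening: 0.0086
gripper_force: 61.3
```

>>> jog_arm --rows '[-0.03,0.03,0.72,0,-0.03,0.02,0.72,0,-0.03,0.03,0.72,0,-0.03,0.02,0.7,0,0,0,0,0]'

```text
clock: 33.75
tcp_pos: [0.4492, 0.1244, 0.2006]
tcp_rot: [[0.18, 0.983, 0.033], [0.976, -0.183, 0.115], [0.119, 0.012, -0.993]]
contact_force: [-1.2, -0.3, -1.6]
opening: 0.0087
gripper_force: 61.1
```

```bash
cat >>plan.py <<'E'
T=np.array([.5018,.1196,.150]);RD=np.array([.983,-.183,0]);LD=np.array([.183,.983,0]);UP=np.array([0,0,1.])
def reye():
    s=ctrl.observe();e=s["tcp_pos"]+.0111*s["tcp_rot"][:,2]-T
    print("eye rel rod mm: s %.1f lat %.1f up %.1f"%tuple(1e3*e@np.array([RD,LD,UP]).T))
def etgt(s,l,u):
    return T+RD*s+LD*l+UP*u-.0111*ctrl.observe()["tcp_rot"][:,2]
E
python3 - <<'E'
from plan import *
st();reye()
s=ctrl.observe();R=s["tcp_rot"];p=s["tcp_pos"]
f=lambda y,z:p+R[:,2]*(-.0075-z*1e-3)+R[:,0]*y*1e-3
im=ctrl.camera("scene");cv2.imwrite("pics/p.png",im[:,:,::-1]);h=cv2.cvtColor(im,cv2.COLOR_RGB2HSV)
m=((h[:,:,0]>5)&(h[:,:,0]<18)&(h[:,:,1]>200)&(h[:,:,2]>120)).astype(np.uint8);m[:,:225]=0;m[:,330:]=0;m[:120]=0;m[290:]=0
n,l,q,c=cv2.connectedComponentsWithStats(m);i=1+np.argmax(q[1:,4]);print(q[i],c[i])
for r in range(q[i][1]-1,q[i][1]+q[i][3]+6):print(r,"".join(".#"[v] for v in m[r,q[i][0]-3:q[i][0]+q[i][2]+3]))
for y,z in[(-22,18),(22,18),(-22,-56),(22,-56),(0,-14),(0,-46)]:print(y,z,proj("scene",f(y,z)).round(1))
plan([(etgt(-.04,0,.016),0,5)])
E
```

```text
t 33.75 tcp [0.4492 0.1244 0.2006] z [ 0.033  0.115 -0.993] yawY -10.5 q [ 0.228  0.19  -0.588  2.021  0.011  0.891 -0.538] F [-1.2 -0.3 -1.6] open 0.0087 g 61.1
eye rel rod mm: s -52.4 lat -3.6 up 39.6
[309 122   1   3   3] [309. 123.]
121 .......
122 ...#...
123 ...#...
124 ...#...
125 .......
126 ...#...
127 ...#...
128 ...#...
129 .......
130 .......
-22 18 [295.3 117.4]
22 18 [312.3 121.8]
-22 -56 [297.6 144.6]
22 -56 [313.8 149.3]
0 -14 [304.6 131.7]
0 -46 [305.4 143.4]
max [0.   0.06 0.13 0.  ]
[-0.0, 0.05, 0.13, 0.0, -0.0, 0.06, 0.13, 0.0, -0.0, 0.05, 0.13, 0.0, -0.0, 0.06, 0.13, 0.0, -0.0, 0.05, 0.13, 0.0]
```

>>> jog_arm --rows '[0,0.05,0.13,0,0,0.06,0.13,0,0,0.05,0.13,0,0,0.06,0.13,0,0,0.05,0.13,0]'

```text
clock: 34.3
tcp_pos: [0.4639, 0.126, 0.1785]
tcp_rot: [[0.18, 0.983, 0.041], [0.976, -0.184, 0.114], [0.12, 0.019, -0.993]]
contact_force: [-0.1, 0.3, -0.4]
opening: 0.0086
gripper_force: 61.2
```

>>> jog_arm --rows '[0,0,0,0,0,0,0,0,0,0,0,0,0,0,0,0,0,0,0,0]'

```text
clock: 34.8
tcp_pos: [0.4636, 0.126, 0.1788]
tcp_rot: [[0.18, 0.983, 0.041], [0.976, -0.183, 0.114], [0.119, 0.019, -0.993]]
contact_force: [0.0, 0.4, -1.1]
opening: 0.0088
gripper_force: 61.2
```

```bash
python3 - <<'E'
from plan import *
st();reye()
s=ctrl.observe();R=s["tcp_rot"];p=s["tcp_pos"]
f=lambda y,z:p+R[:,2]*(-.0075-z*1e-3)+R[:,0]*y*1e-3
im=ctrl.camera("scene");cv2.imwrite("pics/q.png",im[:,:,::-1]);h=cv2.cvtColor(im,cv2.COLOR_RGB2HSV).astype(int)
m=((h[:,:,0]>10)&(h[:,:,0]<20)&(h[:,:,1]>215)&(h[:,:,2]>70))
g=(abs(im.max(2).astype(int)-im.min(2))<30)&(im.min(2)>110)
for r in range(118,172):print(r,"".join("#" if m[r,c] else "o" if g[r,c] else "." for c in range(280,330)))
for y,z in[(-22,18),(22,18),(-22,-56),(22,-56),(0,-14),(0,-46)]:print(y,z,proj("scene",f(y,z)).round(1))
print("tip upturn",proj("scene",T+UP*.012),"rod at tip",proj("scene",T))
plan([(etgt(.105,0,.016),0,10)])
E
```

```text
t 34.8 tcp [0.4636 0.126  0.1788] z [ 0.041  0.114 -0.993] yawY -10.6 q [ 0.206  0.241 -0.575  2.022  0.049  0.839 -0.565] F [ 0.   0.4 -1.1] open 0.0088 g 61.2
eye rel rod mm: s -38.5 lat 0.6 up 17.8
118 ..................................................
119 ..................................................
120 ..................................................
121 ..................................................
122 ..................................................
123 ..................................................
124 ..................................................
125 ..................................................
126 ...........................oo.....................
127 ...........................oo.....................
128 ...........................ooo....................
129 ...........................oo.....................
130 .......................oo..ooo....................
131 .......................oo...o.....................
132 .......................oo.........................
133 .......................oo.........................
134 ...............
[... 1833 characters left out ...]
.................
168 ....oooooo.............ooooo......................
169 ...oooooo.............oooooo......................
170 ..oooooo..............ooooooo.....................
171 .oooooo...............oooooooo....................
-22 18 [293.5 129. ]
22 18 [310.4 133.6]
-22 -56 [295.8 155.6]
22 -56 [311.9 160.4]
0 -14 [302.7 143.2]
0 -46 [303.5 154.5]
tip upturn [293.75701032 155.90589658] rod at tip [293.65850848 159.9323487 ]
max [0.01 0.36 0.02 0.  ]
[-0.0, 0.36, 0.01, 0.0, -0.0, 0.36, 0.01, 0.0, -0.0, 0.36, 0.01, 0.0, -0.0, 0.36, 0.01, 0.0, -0.0, 0.36, 0.01, 0.0]
[-0.01, 0.36, 0.01, 0.0, -0.0, 0.36, 0.01, 0.0, -0.01, 0.36, 0.01, 0.0, -0.0, 0.35, 0.02, 0.0, -0.01, 0.36, 0.01, 0.0]
```

Mask check: the shank shows at columns 303–306 from row 160, against a predicted (303.9,158), so the key hasn't slipped. I'll slide it onto the rod.

```bash
python3 - <<'E'
from plan import *
plan([(etgt(-.015,0,.016),0,3),(etgt(.075,0,.016),0,7)])
E
```

```text
max [0.01 0.33 0.02 0.  ]
[-0.01, 0.2, 0.02, 0.0, -0.01, 0.19, 0.02, 0.0, -0.0, 0.2, 0.01, 0.0, -0.0, 0.32, 0.01, 0.0, -0.0, 0.32, 0.01, 0.0]
[-0.0, 0.32, 0.01, 0.0, -0.0, 0.32, 0.0, 0.0, -0.0, 0.32, 0.01, 0.0, -0.0, 0.32, 0.0, 0.0, -0.0, 0.33, 0.01, 0.0]
```

>>> jog_arm --rows '[-0.01,0.2,0.02,0,-0.01,0.2,0.02,0,0,0.2,0.01,0,0,0.32,0.01,0,0,0.32,0.01,0]'

```text
clock: 35.35
tcp_pos: [0.5136, 0.1161, 0.1766]
tcp_rot: [[0.18, 0.983, 0.041], [0.976, -0.184, 0.114], [0.12, 0.019, -0.993]]
contact_force: [-0.6, -0.1, -0.5]
opening: 0.0085
gripper_force: 61.3
```

```bash
python3 - <<'E'
from plan import *
st();reye()
E
```

```text
t 35.35 tcp [0.5136 0.1161 0.1766] z [ 0.041  0.114 -0.993] yawY -10.6 q [ 0.202  0.322 -0.545  1.921  0.09   0.869 -0.553] F [-0.6 -0.1 -0.5] open 0.0085 g 61.3
eye rel rod mm: s 12.4 lat 0.0 up 15.6
```

>>> jog_arm --rows '[0,0.32,0.01,0,0,0.32,0,0,0,0.32,0.01,0,0,0.32,0,0,0,0.32,0.01,0]'

```text
clock: 35.85
tcp_pos: [0.5763, 0.1046, 0.1767]
tcp_rot: [[0.18, 0.983, 0.04], [0.976, -0.184, 0.114], [0.119, 0.019, -0.993]]
contact_force: [-0.6, 0.2, -0.8]
opening: 0.0087
gripper_force: 61.3
```

```bash
python3 - <<'E'
from plan import *
st();reye()
plan([(etgt(.075,0,.016),0,1),(etgt(.075,0,.0005),0,7)])
E
```

```text
t 35.85 tcp [0.5763 0.1046 0.1767] z [ 0.04   0.114 -0.993] yawY -10.6 q [ 0.194  0.419 -0.514  1.782  0.128  0.923 -0.533] F [-0.6  0.2 -0.8] open 0.0087 g 61.3
eye rel rod mm: s 76.2 lat 0.2 up 15.7
max [0.01 0.03 0.06 0.  ]
[-0.0, -0.03, -0.01, 0.0, -0.01, -0.0, 0.06, 0.0, -0.01, -0.0, 0.05, 0.0, -0.01, -0.0, 0.06, 0.0, -0.0, -0.0, 0.05, 0.0]
[-0.01, -0.0, 0.06, 0.0, -0.0, -0.0, 0.05, 0.0, -0.01, -0.01, 0.06, 0.0, 0.0, 0.0, 0.0, 0.0, 0.0, 0.0, 0.0, 0.0]
```

>>> jog_arm --rows '[-0.01,0,0.09,0,-0.01,0,0.09,0,-0.01,0,0.09,0,-0.01,0,0.06,0,0,0,0.04,0]'

```text
clock: 36.35
tcp_pos: [0.5751, 0.1049, 0.1616]
tcp_rot: [[0.18, 0.983, 0.04], [0.976, -0.183, 0.114], [0.119, 0.019, -0.993]]
contact_force: [-0.7, 0.3, -0.7]
opening: 0.0091
gripper_force: 61.3
```

```bash
python3 - <<'E'
from plan import *
st();reye()
E
```

```text
t 36.35 tcp [0.5751 0.1049 0.1616] z [ 0.04   0.114 -0.993] yawY -10.6 q [ 0.188  0.434 -0.509  1.799  0.138  0.892 -0.54 ] F [-0.7  0.3 -0.7] open 0.0091 g 61.3
eye rel rod mm: s 74.9 lat 0.3 up 0.5
```

>>> jog_arm --rows '[0,0,0,0,0,0,0,0,0,0,0,0,0,0,0,0,0,0,0,0]' --claw -0.3

```text
clock: 36.85
tcp_pos: [0.5756, 0.1049, 0.162]
tcp_rot: [[0.18, 0.983, 0.041], [0.976, -0.184, 0.114], [0.12, 0.019, -0.993]]
contact_force: [-0.9, -0.0, -0.5]
opening: 0.0297
gripper_force: 0.0
```

>>> jog_arm --rows '[0,0,0,0,0,0,-0.2,0,0,0,-0.4,0,0,0,-0.6,0,0,0,-0.7,0]'

```text
clock: 37.35
tcp_pos: [0.572, 0.0962, 0.238]
tcp_rot: [[0.18, 0.983, 0.039], [0.976, -0.183, 0.114], [0.119, 0.018, -0.993]]
contact_force: [0.3, -0.2, 0.3]
opening: 0.0299
gripper_force: 0.0
```

>>> jog_arm --rows '[0,0,-0.8,0,0,0,-0.8,0,0,-0.5,-0.8,0,0,-0.5,-0.8,0,0,-0.5,-0.5,0]'

```text
clock: 37.85
tcp_pos: [0.5071, 0.0907, 0.3861]
tcp_rot: [[0.18, 0.983, 0.043], [0.976, -0.183, 0.114], [0.12, 0.022, -0.993]]
contact_force: [-0.2, -1.1, 0.6]
opening: 0.0302
gripper_force: 0.0
```

>>> jog_arm --rows '[0,-0.8,0,0,0,-0.8,0,0,0,-0.8,0,0,0,0,0,0,0,0,0,0]'

```text
clock: 38.35
tcp_pos: [0.4131, 0.108, 0.3822]
tcp_rot: [[0.18, 0.983, 0.043], [0.977, -0.183, 0.113], [0.119, 0.021, -0.993]]
contact_force: [0.9, -0.4, 0.5]
opening: 0.0298
gripper_force: 0.0
```

```bash
python3 - <<'E'
from plan import *
st()
e=T+RD*.075
f=lambda y,z:e+UP*(.0186+z*1e-3)-LD*y*1e-3
im=ctrl.camera("scene");cv2.imwrite("pics/r.png",im[:,:,::-1]);h=cv2.cvtColor(im,cv2.COLOR_RGB2HSV).astype(int)
im0=cv2.cvtColor(cv2.imread("pics/scene0.png"),cv2.COLOR_BGR2RGB)
m=((h[:,:,0]>8)&(h[:,:,0]<20)&(h[:,:,1]>215)&(h[:,:,2]>150));b=(h[:,:,0]>100)&(h[:,:,0]<122)&(h[:,:,1]>150)
for r in range(150,220,1):print(r,"".join("#" if m[r,c] else "b" if b[r,c] else "." for c in range(250,300)))
for y,z in[(-22,18),(22,18),(-22,-56),(22,-56),(0,-14),(0,-46)]:print(y,z,proj("scene",f(y,z)).round(1))
ys,xs=np.where(b[180:240,340:390]);print("gauge px",len(xs),xs.mean()+340,ys.mean()+180)
g=cv2.cvtColor(cv2.imread("pics/g.png"),cv2.COLOR_BGR2HSV)
ear("pics/s.png")
E
```

```text
t 38.35 tcp [0.4131 0.108  0.3822] z [ 0.043  0.113 -0.993] yawY -10.6 q [ 0.323 -0.057 -0.569  1.813 -0.135  1.309 -0.399] F [ 0.9 -0.4  0.5] open 0.0298 g 0.0
150 ..................................................
151 ..................................................
152 ..................................................
153 ..................................................
154 ..................................................
155 ..................................................
156 ..................................................
157 ..................................................
158 ..................................................
159 ..................................................
160 ..................................................
161 ..................................................
162 ..................................................
163 ..................................................
164 ..................................................
165 ..................................................
166 ..................................................
167 
[... 2491 characters left out ...]
..................................
213 ..................................................
214 ..................................................
215 ..................................................
216 ..................................................
217 ..................................................
218 ..................................................
219 ..................................................
-22 18 [284.2 170.3]
22 18 [266.8 162.8]
-22 -56 [284.1 195. ]
22 -56 [267.7 187.5]
0 -14 [275.6 177.5]
0 -46 [275.7 188. ]
gauge px 0 nan nan
ear px 28 [418.6 222.7] ear angle rad 1.418 r 0.0308<stdin>:10: RuntimeWarning: Mean of empty slice.
  ret = ret.dtype.type(ret / rcount)
```

```bash
python3 - <<'E'
from plan import *
for f in("scene0","r"):
    im=cv2.imread(f"pics/{f}.png").astype(int);B,G,R=im[:,:,0],im[:,:,1],im[:,:,2]
    o=(R>1.7*G)&(G>1.25*B)&(R>140);o=(R-B>90)&(R>1.5*G);b=(B-R>40)&(B>1.35*G)
    print(f,im[168,275],im[195,362],im[205,355])
    for r in range(155,215,1):print(r,"".join("#" if o[r,c] else "b" if b[r,c] else "." for c in range(252,300)),"".join("b" if b[r,c] else "." for c in range(340,385)))
E
```

```text
scene0 [103  72  55] [ 60  84 120] [ 57  85 120]
155 ................................................ .............................................
156 .......................bbbb..................... .............................................
157 ......................bbbbbbbb.................. .............................................
158 ......................bbbbbbbbbb................ .............................................
159 ......................bbbbbbbbbbbb.............. .............................................
160 .......................bbbbbbbbbbbbbb........... .............................................
161 ......................bbbbbbbbbbbbbbbb.......... .............................................
162 .......................bbbbbbbbbbbbbbbb......... .............................................
163 ......................bbbbbbbbbbbbbbbbb......... .............................................
164 .......................bbbbbbbbbbbbbbbbb........ .............................................
165 .......................bbbb.bbbbbbbbbbbb........ ........
[... 10172 characters left out ...]
.......
208 ................................................ .................bb................bb........
209 ................................................ .................bb................bb........
210 ................................................ .................bb...............bbb........
211 ................................................ .................bbb..............bbb........
212 ................................................ .................bbbbbb...........bb.........
213 ................................................ .................bbbbbbbb......b.bbb.........
214 ................................................ ................bbbbbbbbb......bbbbb.........
```

The key hangs where predicted: its top corners are at (266,162) and (284,170), against predicted (266.8,162.8) and (284.2,170.3). The gauge is on the spare hook, the ear is home and the arm is clear, so I'm handing in.

```bash
python3 -c "
from workcell import ctrl
print(ctrl.job_done())"
```

```text
the job is handed in; nothing more can be done
None
```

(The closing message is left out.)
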